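# Turn the spice carousel until the pepper mill faces front

## Robot

A 6-joint arm with a two-finger parallel gripper is mounted at the origin on a cart in front of the work surface, level with it; the furniture and walls round the work are solid. World frame = base frame: x ahead of the robot, y to its left, z up, the work surface at z = 0. Lengths are in mm, angles in rad, forces in N, time in s.
With the tool pointing down it reaches from about 275 to 825 mm from the base axis. Payload 5.2 kg.
Tool frame: the origin (TCP) lies at the very end of the fingers, on their centre line; the grasp point (between the pads) lies 19 mm behind it (tcp_to_grasp is the distance from the TCP to the grasp point, in mm); z points along the fingers, y is the direction in which the jaws open and shut (so a half turn about z gives the same grasp; the last joint's range is limited). The gripper opens to 93 mm and grips with 3 to 60 N. Pads are 15 mm wide; open, the fingers measure 128 mm over their backs; the gripper's body (75 mm by 188 mm) begins 65 mm behind the grasp point.
Start: joints at [-1.359, 0.259, 1.535, -0, 1.348, -0.203], TCP at [221.674, -503.354, 218.653] pointing down, gripper open.
Joint ranges: [-3.14, 3.14], [-0.91, 2.08], [0.19, 2.58], [-1.22, 4.36], [0.22, 2.71], [-3.12, 3.12]. Speed limits (rad/s): [2.57, 2.57, 3.14, 3.14, 3.14, 3.14].

## Interface

Orientations are given as [roll, pitch, yaw] about the fixed x, y, z axes, in that order (R = Rz(yaw) Ry(pitch) Rx(roll)).
In Python, from plant import get_obs, read_camera, camera_params, close_job, tcp_to_grasp gives the robot as it stands.
- The arm moves only by the tool arm_command, never from a script. Its argument "deltas" is text: rows parted by semicolons, each of 5 numbers parted by spaces: the finger opening in m, from 0 to 0.093, then the shift along the tool's x, y, z in m, then the turn about the tool's z in degrees. In form: hand tx ty tz yaw; .... A call has 1 to 10 rows; each row is the pose to reach, as a shift and turn from the pose commanded when the call began, along the tool's axes at that moment; what a row does not reach only later rows make up. A row lasts 1/12 s, in which the tool goes at most 41.7 mm and 7.16 degrees, less where a joint would pass 70% of its speed; a pose out of reach is approached as far as the arm can. A call with a gripper value outside its range is refused whole. The fingers move at their own pace and stop on an object; "force" is the grip in N (left out, the last holds). Time passes only in rows, so rows that repeat a pose let the fingers close. It gives the time, the measured TCP pose, the force and the opening at its end, in the units of the state.
- get_obs(): the state, without advancing time (a new reading comes with each control period).
- read_camera(name): name is "side" or "top"; returns the picture (420x560x3 uint8, red, green, blue); there is no depth.
- camera_params(name): a dict with "fx", "fy", "cx", "cy" (pixels), "k1" (the pictures are not rectified: a ray, as slopes to the right and down, at radius r is drawn at 1 + k1 r^2 times it, then the intrinsics apply), "R" (3x3) and "t" (3): a world point X has camera coordinates R X + t. Camera axes: x right, y down, z forward; pixel columns grow to the right and rows downward; lengths in mm; the calibration is good to about 2 mm. A picture is of the moment at which its call begins. camera_params takes no time and is no camera call.
- close_job(): hands the job in, once; it reports no verdict.
The state is a dict: "time": time; "joint_pos": joint angles; "joint_velocities": joint speeds; "joint_torque": joint torques, N m; "tcp_pos": TCP position; "tcp_rot": TCP orientation; "ft_force": force on the tool from outside, world axes, zero at the start; "ft_torque": the same for the moment, N m; "grip_width": opening from 0.0 (shut) to 1.0 (fully open).
Only numpy, scipy, OpenCV 4.12 (cv2) and the standard library are available. Lean on these libraries where they do the work, as an engineer would, in place of code of your own. Each camera call takes 0.05 s, during which the arm holds its last target.

## Task

The pepper mill has ended up away from the front of the spice carousel left of the hob. Reach in under the glass top shelf and turn the wooden plate by pushing its rim pegs, as often as it takes, until the mill stands squarely at the front, over the steel tongue of the foot. Turn it gently, so that all that stands on the plate stays upright there, touch none of those things with the robot, and leave the other things on the worktop where they are.

Things in the scene. Friction and masses are not known exactly. Their poses are not given: they have to be found in the camera images.
- carousel: Fixed part of a two-tier spice carousel; it does not move. Origin on the worktop on the vertical axis of rotation, z up; its own -x axis points to its front. A dark steel foot 190 mm across with a flat front tongue, a steel column 20 mm across, and on top a round clear-glass shelf. A wooden plate turns between them.
- tongue_end (a point): Outer end of the flat steel tongue that sticks out of the foot and marks the carousel's front: 22 mm wide, 7 mm high, its end 211 mm from the axis. Fixed.
- plate_middle (a point): Fixed point on the axis at the height of the wooden plate's top, 82 mm above the worktop (its axes do not turn with the plate). The plate is 280 mm across and 12 mm thick. It turns endlessly either way about the vertical axis, takes about 2 to 4 N on a peg, and stays where it is left without coasting; jerks can tip tall things on it.
- peg_ring (a point): Fixed point at the front, 128 mm from the axis, 100 mm above the worktop, on the circle that the rim pegs run along. Six upright wooden pegs, 60 degrees apart, 12 mm thick (15 mm at the head), reach from the plate's top (82 mm) to 116 mm above the worktop. Where the pegs stand now is not given nor tied to the mill: see or feel for them.
- shelf_edge (a point): Front edge of the fixed glass top shelf, on its underside, 290 mm above the worktop. The shelf is 330 mm across, 8 mm thick, centred on the axis; a tin stands fast on it. It overhangs the pegs, so a hand held upright does not fit: come in from the front with the tool leaning 22 to 45 degrees from vertical, fingers pointing down and in toward the axis.
- pepper_mill: Wooden pepper mill with a waist and a round head, 58 mm across, 170 mm tall, the tallest thing on the plate; it stands loose on the plate, its axis 65 to 80 mm from the carousel's axis, and rides with it. Origin at the centre of its underside; z up.
- tomato: Bystander: tomato, 61 mm, on the glass cutting board right of the hob. Origin at its underside.
- onion: Bystander: onion, 82 mm across, 94 mm high, on the glass cutting board. Origin at its underside.
- mug: Bystander: pale mug with a handle, 84 x 122 x 106 mm, at the front right. Origin at the centre of its underside.
- egg_timer: Round egg timer, 61 mm across, 56 mm tall, standing loose on the plate. Origin at the centre of its underside; z up.
- jam_jar: Jam jar with a screw lid, 71 mm across, 110 mm tall, standing loose on the plate. Origin at the centre of its underside; z up.
- food_tin: Food tin, 76 mm across, 110 mm tall, standing loose on the plate. Origin at the centre of its underside; z up.
- spice_jar: Bystander: round spice jar with a dark cap, 41 mm across, 105 mm tall, on the worktop in front of the glass cutting board. Origin at the centre of its underside.
- lemon: Bystander: lemon, 71 x 53 x 51 mm, on the glass cutting board. Origin at its underside.
Mind the look-alikes: they are no part of the job. What is shaped like the egg_timer but green or turquoise is not meant.

How it is judged:
By the outcome, as a careful person would: the job done as asked, in the order asked, and still so for the second after the job is handed in, with the robot touching nothing.
It also fails if it takes over 72 s, if anything falls off the work surface, if the arm or the gripper's body presses on something with over 40 N, if the wrist force passes 120 N, or if a joint passes its speed limit or range.

## Working session

There is one attempt and no reset: what is moved stays moved. The work goes in short steps, Python scripts to look and compute and a tool call to move; the robot and the scene stay as the last step left them, time stands still between calls to the robot, and variables do not carry over. Pictures are saved under pics/ and viewed, and the job is handed in when it is done.

Besides the shell and the picture viewer there is one more tool, called after ">>>" as name(argument=value, ...) on one line, values as JSON. arm_command: Moves the arm, as the interface text tells. Its arguments: {"type":"object","properties":{"deltas":{"type":"string"},"force":{"type":"number"}},"required":["deltas"]}

```bash
mkdir -p pics; ls; python3 - <<'E'
from plant import *
import cv2
for n in("side","top"):
    im=read_camera(n); cv2.imwrite(f"pics/{n}0.png",im[:,:,::-1]); print(n,camera_params(n))
print(get_obs(), tcp_to_grasp)
E
```

```text
pics
side {'fx': 488.24027134093546, 'fy': 488.24027134093546, 'cx': 269.5843949772458, 'cy': 201.54059666981252, 'k1': -0.10950719566705268, 'R': array([[ 0.96160852, -0.27442294, -0.00105284],
       [-0.1370823 , -0.47702096, -0.86813561],
       [ 0.2377341 ,  0.83495093, -0.49632595]]), 't': array([-496.44682066,  195.753812  , 1507.99428561])}
top {'fx': 544.8843843490472, 'fy': 544.8843843490472, 'cx': 274.8159774923092, 'cy': 210.34475359951193, 'k1': 0.07626340523623532, 'R': array([[ 0.05363392, -0.99848697,  0.01213156],
       [-0.78039792, -0.04949254, -0.62332141],
       [ 0.62297873,  0.02396373, -0.78187163]]), 't': array([ -56.72298468,  500.73948613, 1574.58665209])}
{'time': 0.1, 'joint_pos': array([-1.35879571e+00,  2.59243699e-01,  1.53595167e+00, -1.43243512e-05,
        1.34800114e+00, -2.02817876e-01]), 'joint_velocities': array([-0.00167735, -0.00183341, -0.00369192, -0.00038404,  0.00170503,
        0.0016945 ]), 'joint_torque': array([ 2.93749210e-03, -4.38211155e+01, -2.84642762e+01,  7.21296296e-02,
        3.61541100e-02, -4.60622277e-05]), 'tcp_pos': array([ 221.56686942, -502.86794884,  217.92387924]), 'tcp_rot': array([-3.14001886e+00, -3.09386073e-04,  4.14821425e-01]), 'ft_force': array([-0.66987246, -0.18016798,  0.46226697]), 'ft_torque': array([-0.00358564, -0.01234389,  0.0177881 ]), 'grip_width': 0.9991795142823778} 18.8
```

View pics/side0.png

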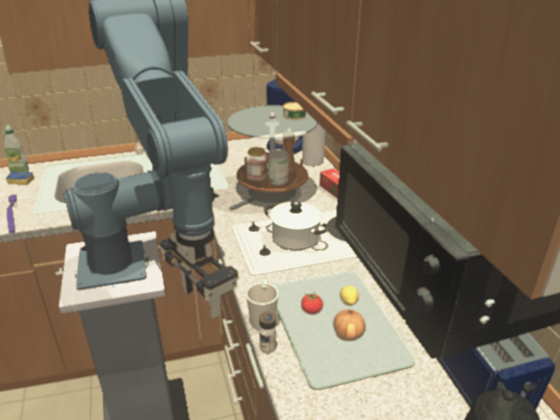

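View pics/top0.png

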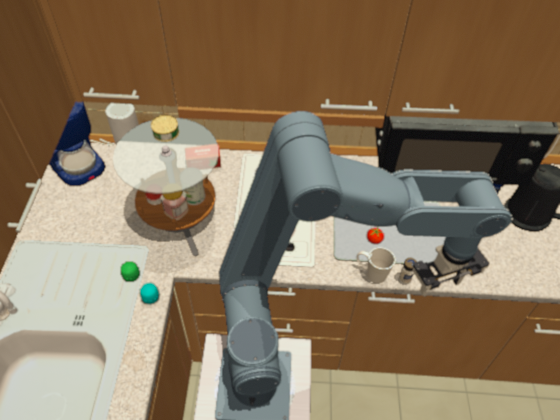

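```bash
python3 - <<'E'
import cv2
a=cv2.imread("pics/side0.png")[90:220,215:345]; cv2.imwrite("pics/s0c.png",cv2.resize(a,None,fx=4.6,fy=4.6,interpolation=cv2.INTER_CUBIC))
a=cv2.imread("pics/top0.png")[110:260,100:240]; cv2.imwrite("pics/t0c.png",cv2.resize(a,None,fx=4,fy=4,interpolation=cv2.INTER_CUBIC))
E
```

```text
(no output)
```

View pics/s0c.png

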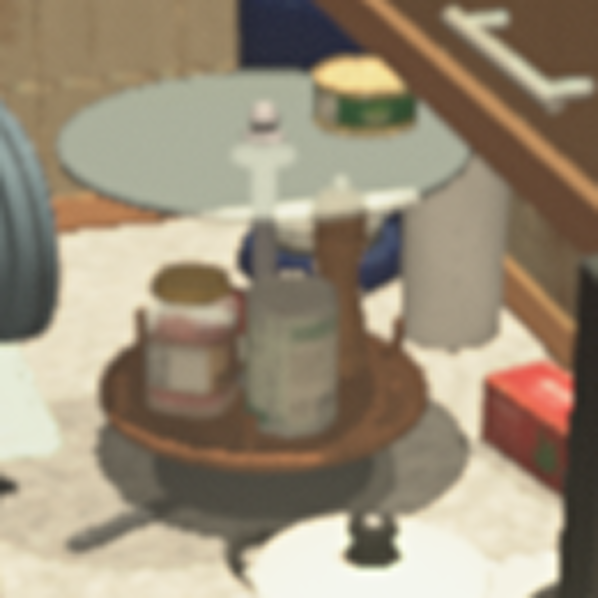

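View pics/t0c.png

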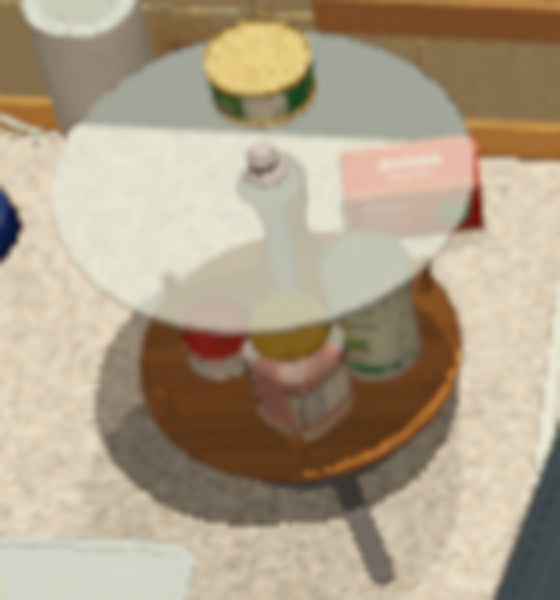

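Side view: jar at front-left, tin at front, mill behind right, with pegs at about (245,160) and (301,161). Top view: tongue end at about (196,254), with pegs near (206,179) and (142,181).

```bash
cat > h.py <<'E'
import numpy as np, cv2
from plant import *
from scipy.optimize import least_squares
P={n:camera_params(n) for n in("side","top")}
def ray(n,u,v):
    p=P[n]; K=np.array([[p['fx'],0,p['cx']],[0,p['fy'],p['cy']],[0,0,1]])
    d=((u-p['cx'])/p['fx'],(v-p['cy'])/p['fy'])
    rd=np.hypot(*d); r=rd
    for _ in range(30): r=rd/(1+p['k1']*r*r)
    s=r/rd if rd else 1
    R=np.array(p['R']); t=np.array(p['t'])
    return -R.T@t, R.T@np.array([d[0]*s,d[1]*s,1])
def onz(n,u,v,z):
    c,d=ray(n,u,v); return c+d*(z-c[2])/d[2]
def tri(a,b):
    A=[];B=[]
    for n,(u,v) in(("side",a),("top",b)):
        c,d=ray(n,u,v); d/=np.linalg.norm(d); M=np.eye(3)-np.outer(d,d); A.append(M);B.append(M@c)
    A=np.vstack(A);B=np.hstack(B); x=np.linalg.lstsq(A,B,rcond=None)[0]
    return x, np.linalg.norm(A@x-B)
def proj(n,X):
    p=P[n]; c=np.array(p['R'])@np.asarray(X,float)+np.array(p['t']); x=c[:2]/c[2]; x=x*(1+p['k1']*(x@x))
    return x[0]*p['fx']+p['cx'],x[1]*p['fy']+p['cy']
def sc(x,y): return 215+x/4.6,90+y/4.6
def tc(x,y): return 100+x/4,110+y/4
E
python3 - <<'E'
from h import *
print("tongue",onz("side",*sc(75,543),7),onz("top",*tc(383,575),7),tri(sc(75,543),tc(383,575)))
print("knob",tri(sc(263,105),tc(263,150)))
L=[onz("side",*sc(x,y),298)[:2] for x,y in[(60,145),(470,145),(150,198),(265,70)]]
T=[onz("top",*tc(x,y),298)[:2] for x,y in[(53,190),(470,190),(150,300),(100,95),(330,35),(430,80)]]
T2=[onz("top",*tc(x,y),82)[:2] for x,y in[(142,345),(462,340),(300,473),(180,430),(420,420)]]
S2=[onz("side",*sc(x,y),82)[:2] for x,y in[(100,390),(428,390),(260,455),(160,435),(380,440)]]
for Q,r in((L,165),(T,165),(T2,140),(S2,140)):
    Q=np.array(Q); s=least_squares(lambda c:np.hypot(*(Q-c).T)-r,Q.mean(0)+[100,0] if r==140 else Q.mean(0)); print(s.x,s.fun.round(1))
E
```

```text
tongue [433.54122103 222.92290758   7.        ] [433.30653743 234.07183183   7.        ] (array([4.36570473e+02, 2.35090598e+02, 3.84404852e-01]), np.float64(1.3544211072208967))
knob (array([618.25296555, 323.06595022, 320.79057677]), np.float64(0.6902194072569996))
[620.1386968  317.51417358] [-1.3 -4.3 -5.4 -5.3]
[620.02785116 324.52998869] [-1.1 -0.7 -9.1 -0.6 -4.9 -5.1]
[623.38525272 322.9990744 ] [-0.9 -2.8  4.2 -4.2 -1.8]
[622.59505111 322.91722422] [ 1.2 -4.2 -0.4 -3.7  4.9]
```

```bash
python3 - <<'E'
from h import *
C=np.array([621,323.]);
def pol(p):
    d=p[:2]-C; f=np.radians(26.3)+np.pi; return p.round(0), np.hypot(*d).round(1), np.degrees(np.arctan2(d[1],d[0])-f).round(1)%360
print("mill top",pol(onz("side",*sc(341,185),252)),"mill base",pol(onz("side",*sc(348,372),82)), proj("top",onz("side",*sc(341,185),252)))
print("tin",pol(onz("side",*sc(293,290),192)),pol(onz("top",*tc(368,262),192)))
print("jam",pol(onz("side",*sc(192,283),192)),pol(onz("top",*tc(290,325),192)))
print("egg",pol(onz("top",*tc(217,330),138)))
for n,q in(("side",sc(140,312)),("side",sc(398,322)),("top",tc(427,262)),("top",tc(168,277))):
    print("peg",pol(onz(n,*q,116)))
E
```

```text
mill top (array([680., 310., 252.]), np.float64(60.7), np.float64(141.3)) mill base (array([690., 312.,  82.]), np.float64(70.2), np.float64(144.7)) (np.float64(176.0754492427456), np.float64(149.1164896437415))
tin (array([623., 251., 192.]), np.float64(71.9), np.float64(64.89999999999998)) (array([621., 255., 192.]), np.float64(68.1), np.float64(63.5))
jam (array([549., 286., 192.]), np.float64(80.5), np.float64(0.8000000000000114)) (array([548., 308., 192.]), np.float64(74.4), np.float64(345.7))
egg (array([584., 382., 138.]), np.float64(69.9), np.float64(275.6))
peg (array([534., 406., 116.]), np.float64(120.6), np.float64(290.2))
peg (array([739., 326., 116.]), np.float64(117.7), np.float64(155.1))
peg (array([692., 222., 116.]), np.float64(123.8), np.float64(98.69999999999999))
peg (array([660., 443., 116.]), np.float64(126.0), np.float64(225.9))
```

```bash
cat > ov.py <<'E'
from h import *
import sys
BOX={"side":(215,90,130,130,4.6),"top":(100,110,140,150,4)}
C0=np.array([621,323.]);Y0=26.3
def ov(n,src,out,ph,C=C0,Y=Y0,mill=None,peg=True,objs=()):
    x0,y0,w,h,s=BOX[n]
    a=cv2.imread(src)[y0:y0+h,x0:x0+w]; a=cv2.resize(a,None,fx=s,fy=s,interpolation=cv2.INTER_CUBIC)
    def pt(X): u,v=proj(n,X); return np.array([(u+.5-x0)*s-.5,(v+.5-y0)*s-.5])
    def poly(X,c): cv2.polylines(a,[np.array([pt(x) for x in X]).round().astype(int)],False,c,1,cv2.LINE_AA)
    th=np.radians(np.arange(0,361,5))
    circ=lambda c,r,z:[(c[0]+r*np.cos(t),c[1]+r*np.sin(t),z) for t in th]
    F=np.radians(Y)+np.pi
    at=lambda r,ang:C+r*np.array([np.cos(F+np.radians(ang)),np.sin(F+np.radians(ang))])
    poly(circ(C,140,82),(255,0,0));poly(circ(C,165,290),(255,0,255));poly(circ(C,95,0),(255,255,0))
    e=at(211,0); f=e-C; f/=211; g=np.array([-f[1],f[0]])
    poly([(*(e+11*g-110*f),7),(*(e+11*g),7),(*(e-11*g),7),(*(e-11*g-110*f),7)],(0,255,255))
    poly([(*C,82),(*C,320)],(255,255,255))
    if peg:
      for k in range(6):
        p=at(128,ph+60*k); poly(circ(p,7.5,116),(0,255,0)); poly([(*p,82),(*p,116)],(0,255,0)); cv2.putText(a,str(k),tuple(pt((*p,116)).astype(int)),0,.5,(0,0,255),1)
    for (r,ang,d,h) in objs:
        p=at(r,ang); poly(circ(p,d/2,82),(0,0,255)); poly(circ(p,d/2,82+h),(0,0,255))
    cv2.imwrite(out,a)
E
python3 - <<'E'
from ov import *
o=[(71,143,58,170),(70,64,76,110),(76,352,71,110),(70,276,61,56)]
ov("side","pics/side0.png","pics/so1.png",40,objs=o);ov("top","pics/top0.png","pics/to1.png",40,objs=o)
E
```

```text
(no output)
```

View pics/so1.png

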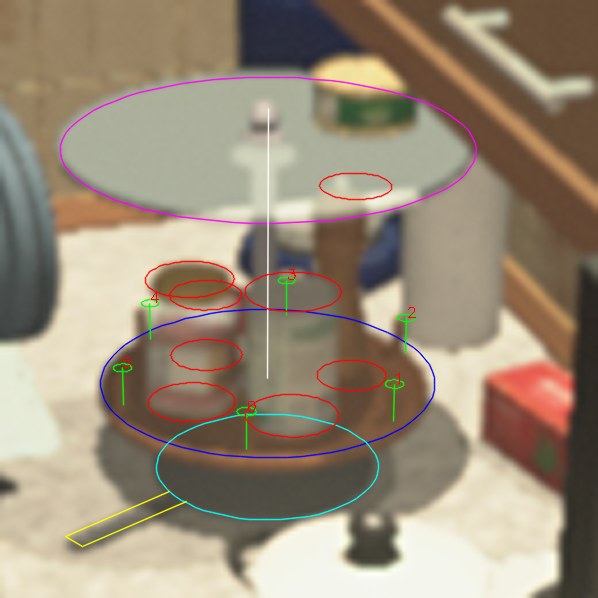

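View pics/to1.png

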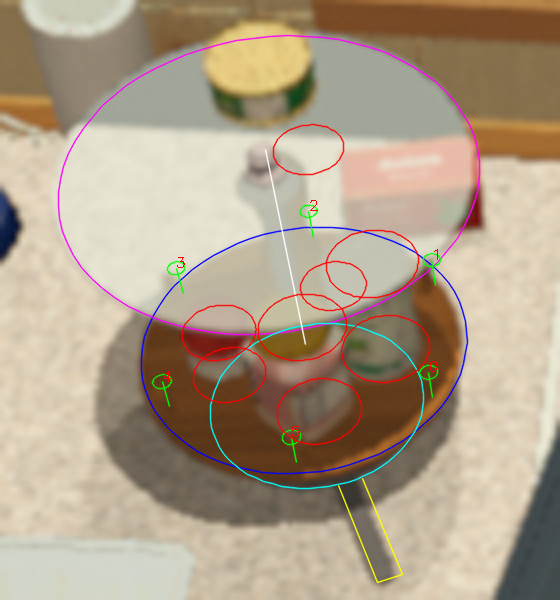

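```bash
python3 - <<'E'
import cv2,numpy as np
def enh(a,s):
    a=cv2.resize(a,None,fx=s,fy=s,interpolation=cv2.INTER_CUBIC)
    l=cv2.cvtColor(a,cv2.COLOR_BGR2LAB); l[:,:,0]=cv2.createCLAHE(4,(4,4)).apply(l[:,:,0]); return cv2.cvtColor(l,cv2.COLOR_LAB2BGR)
a=cv2.imread("pics/side0.png")[145:200,232:312]; cv2.imwrite("pics/s0d.png",enh(a,10))
a=cv2.imread("pics/top0.png")[160:235,125:225]; cv2.imwrite("pics/t0d.png",enh(a,8))
E
```

```text
(no output)
```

View pics/s0d.png

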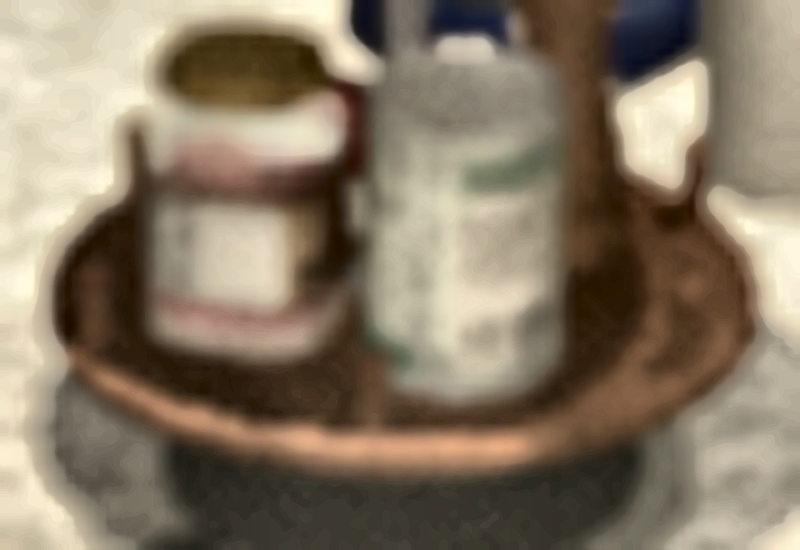

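View pics/t0d.png

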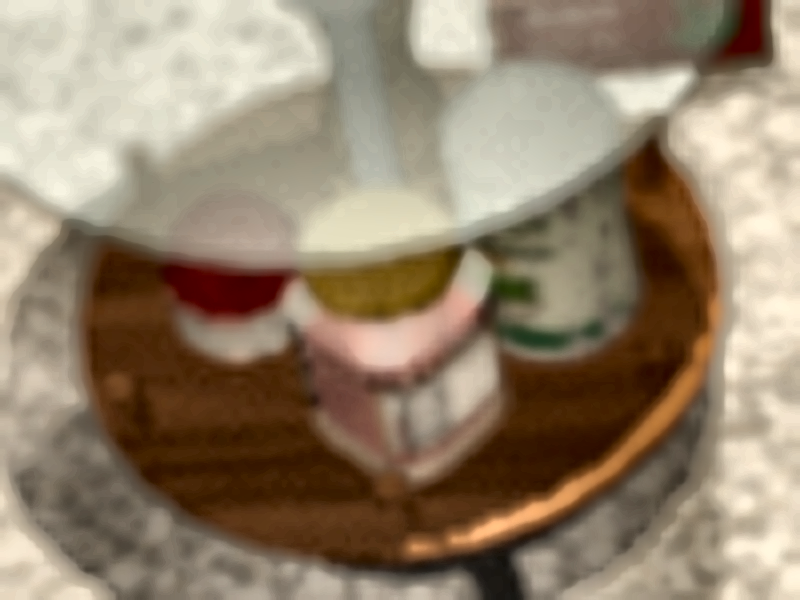

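```bash
python3 - <<'E'
from h import *
T=[(139.8,208.1),(173.5,220.6),(206.3,177),(141.9,178.4)]
q=np.array([onz("top",*t,114)[:2] for t in T])
S=[(245.3,158),(301.8,160.5),]
for C in ([621,323],[623,323]):
    d=q-C; print((np.degrees(np.arctan2(d[:,1],d[:,0]))-206.3)%360,np.hypot(*d.T))
# Fit centre & phase
k=[5,0,2,4]
k=[-1,0,2,-2]
def f(p):
    a=np.radians(p[2]+60*np.array(k)); return (q-np.c_[p[0]+128*np.cos(a),p[1]+128*np.sin(a)]).ravel()
s=least_squares(f,[621,323,200]);print(s.x,s.fun.round(1), s.x[2]-206.3)
E
```

```text
[284.47722979 341.61723671  96.928272   223.75095229] [134.33928475 134.21862049 119.88191683 129.62995324]
[285.11692202 341.50134714  96.12136844 224.58623759] [135.6539788  136.19983524 118.79774537 128.9612885 ]
[612.76319395 323.79478533 187.43800406] [-1.7 -0.7  2.2 -2.7 -3.9  0.6  3.4  2.9] -18.861995941072394
```

```bash
cat >> h.py <<'E'
from scipy.spatial.transform import Rotation as Ro
def rot(o=None):
    o=o or get_obs(); return Ro.from_euler('xyz',o['tcp_rot']).as_matrix()
def dl(target,o=None):
    o=o or get_obs(); return rot(o).T@(np.asarray(target,float)-o['tcp_pos'])/1000
def st():
    o=get_obs(); print('t',round(o['time'],2),'q',o['joint_pos'].round(3),'tcp',o['tcp_pos'].round(1),'z',rot(o)[:,2].round(3),'x',rot(o)[:,0].round(3),'F',o['ft_force'].round(1),'g',round(o['grip_width'],2))
    return o
E
python3 - <<'E'
from h import *
st(); print(dl([222,-503,420]),dl([300,-200,450]))
E
```

```text
t 0.1 q [-1.359  0.259  1.536 -0.     1.348 -0.203] tcp [ 221.6 -502.9  217.9] z [-0.     0.002 -1.   ] x [0.915 0.403 0.   ] F [-0.7 -0.2  0.5] g 1.0
[ 4.05695441e-04 -2.26116428e-05 -2.02076220e-01] [ 0.19391669 -0.24593542 -0.23162937]
```

>>> arm_command(deltas="0.02 0 0 -0.04 0; 0.02 0 0 -0.08 0; 0.02 0 0 -0.12 0; 0.02 0 0 -0.16 0; 0.02 0 0 -0.2 0; 0.02 0 0 -0.23 0; 0.02 0 0 -0.23 0")

```text
time: 0.68
tcp_pos: [222.0, -504.5, 455.6]
tcp_rot: [3.131, 0.002, 0.415]
ft_force: [-0.0, 0.7, 0.3]
grip_width: 0.546
```

```bash
python3 - <<'E'
from h import *
st(); print(dl([300,-200,500]),dl([390,200,560]))
E
```

```text
t 0.68 q [-1.359  0.213  1.034  0.     1.883 -0.203] tcp [ 222.  -504.5  455.6] z [ 0.002 -0.011 -1.   ] x [ 0.915  0.403 -0.002] F [-0.   0.7  0.3] g 0.55
[ 0.19405166 -0.24671397 -0.04759636] [ 0.43750514 -0.57582377 -0.11176132]
```

>>> arm_command(deltas="0.0 0.022 -0.029 -0.005 0; 0 0.044 -0.058 -0.01 0; 0 0.066 -0.087 -0.015 0; 0 0.088 -0.116 -0.02 0; 0 0.11 -0.145 -0.025 0; 0 0.132 -0.174 -0.03 0; 0 0.154 -0.203 -0.035 0; 0 0.176 -0.232 -0.04 0; 0 0.198 -0.261 -0.045 0; 0 0.22 -0.29 -0.05 0")

```text
time: 1.52
tcp_pos: [305.9, -147.5, 498.2]
tcp_rot: [-3.141, 0.0, 0.414]
ft_force: [0.9, 0.1, 0.8]
grip_width: 0.003
```

```bash
python3 - <<'E'
from h import *
st(); print(dl([390,200,560]))
E
```

```text
t 1.52 q [-0.782 -0.174  1.329  0.     1.988  0.375] tcp [ 305.9 -147.5  498.2] z [-0.001  0.001 -1.   ] x [ 0.916  0.402 -0.   ] F [0.9 0.1 0.8] g 0.0
[ 0.2168008  -0.28435072 -0.06164595]
```

```bash
python3 - <<'E'
from h import *
print(dl([310,270,560]))
E
```

```text
[ 0.17172065 -0.38061999 -0.06155981]
```

>>> arm_command(deltas="0 0.017 -0.038 -0.006 0; 0 0.034 -0.076 -0.012 0; 0 0.051 -0.115 -0.018 0; 0 0.068 -0.153 -0.024 0; 0 0.085 -0.192 -0.03 0; 0 0.102 -0.23 -0.036 0; 0 0.12 -0.27 -0.042 0; 0 0.136 -0.307 -0.05 0; 0 0.153 -0.345 -0.055 0; 0 0.17 -0.38 -0.06 0")

```text
time: 2.35
tcp_pos: [307.3, 265.3, 558.1]
tcp_rot: [3.141, -0.0, 0.416]
ft_force: [0.6, -0.3, 1.5]
grip_width: 0.006
```

```bash
python3 - <<'E'
from h import *
st()
for n in("side","top"):
    im=read_camera(n); cv2.imwrite(f"pics/{n}1.png",im[:,:,::-1])
E
```

```text
t 2.35 q [ 0.436 -0.009  1.036 -0.     2.115  1.591] tcp [307.3 265.3 558.1] z [ 0. -0. -1.] x [0.915 0.404 0.   ] F [ 0.6 -0.3  1.5] g 0.01
```

View pics/top1.png

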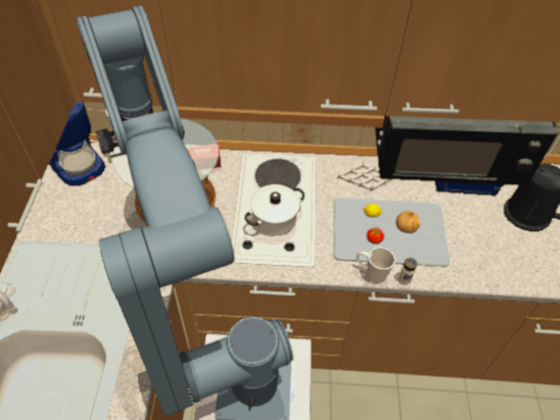

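View pics/side1.png

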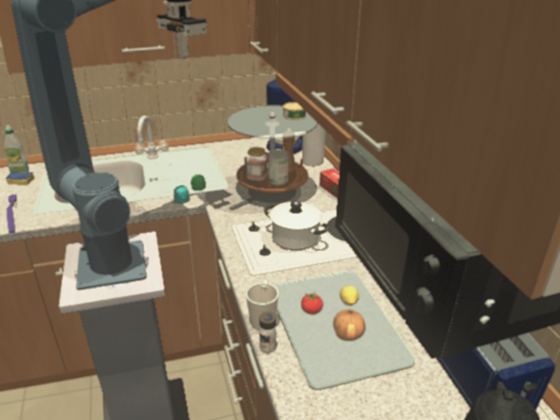

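>>> arm_command(deltas="0 0 0 -0.04 0; 0 0 0 -0.08 0; 0 0 0 -0.12 0; 0 0 0 -0.16 0; 0 0 0 -0.2 0; 0 0 0 -0.24 0; 0 0 0 -0.28 0; 0 0 0 -0.32 0; 0 0 0 -0.36 0; 0 0 0 -0.4 0")

```text
time: 3.28
tcp_pos: [277.9, 237.3, 745.1]
tcp_rot: [-3.139, -0.03, 0.415]
ft_force: [-0.1, 0.6, -0.2]
grip_width: 0.008
```

```bash
python3 - <<'E'
from h import *
st()
E
```

```text
t 3.28 q [0.396 0.216 0.187 0.006 2.709 1.558] tcp [277.9 237.3 745.1] z [ 0.026  0.014 -1.   ] x [0.915 0.403 0.03 ] F [-0.1  0.6 -0.2] g 0.01
```

>>> arm_command(deltas="0 -0.04 0 0 0; 0 -0.08 0 0 0; 0 -0.12 0 0 0; 0 -0.16 0 0 0; 0 -0.2 0 0 0; 0 -0.2 0 0 0")

```text
time: 3.78
tcp_pos: [87.2, 154.1, 741.4]
tcp_rot: [-3.14, -0.039, 0.416]
ft_force: [-2.3, -0.6, 1.6]
grip_width: 0.005
```

```bash
python3 - <<'E'
from h import *
st()
E
```

```text
t 3.78 q [ 0.371 -0.204  0.63   0.008  2.676  1.532] tcp [ 87.2 154.1 741.4] z [ 0.035  0.017 -0.999] x [0.914 0.404 0.039] F [-2.3 -0.6  1.6] g 0.01
```

>>> arm_command(deltas="0 0 0 -0.2 0; 0 0 0 -0.4 0; 0 0 0 -0.4 0; 0 0 0 -0.4 0")

```text
time: 4.12
tcp_pos: [104.2, 174.3, 759.5]
tcp_rot: [-3.142, -0.054, 0.415]
ft_force: [-0.9, -0.7, -0.8]
grip_width: 0.002
```

```bash
python3 - <<'E'
from h import *
st()
E
```

```text
t 4.12 q [ 0.46  -0.118  0.497 -0.006  2.708  1.61 ] tcp [104.2 174.3 759.5] z [ 0.05   0.022 -0.999] x [0.914 0.403 0.054] F [-0.9 -0.7 -0.8] g 0.0
```

>>> arm_command(deltas="0 0 0 -0.2 0; 0 0 0 -0.4 0; 0 0 0 -0.4 0; 0 0 0 -0.4 0; 0 0 0 -0.4 0; 0 0 0 -0.4 0; 0 0 0 -0.4 0; 0 0 0 -0.4 0")

```text
time: 4.78
tcp_pos: [107.2, 190.7, 767.3]
tcp_rot: [-3.141, -0.08, 0.415]
ft_force: [0.1, -0.5, -1.0]
grip_width: 0.005
```

```bash
python3 - <<'E'
from h import *
st()
E
```

```text
t 4.78 q [ 0.547 -0.08   0.434 -0.023  2.708  1.681] tcp [107.2 190.7 767.3] z [ 0.073  0.033 -0.997] x [0.912 0.402 0.08 ] F [ 0.1 -0.5 -1. ] g 0.01
```

>>> arm_command(deltas="0 0.04 0 -0.02 0; 0 0.08 0 -0.04 0; 0 0.12 0 -0.06 0; 0 0.16 0 -0.08 0; 0 0.2 0 -0.1 0; 0 0.24 0 -0.12 0")

```text
time: 5.28
tcp_pos: [240.3, 238.2, 763.0]
tcp_rot: [-3.135, -0.084, 0.415]
ft_force: [1.1, 0.9, 0.1]
grip_width: 0.007
```

```bash
python3 - <<'E'
from h import *
st()
E
```

```text
t 5.28 q [0.442 0.161 0.19  0.011 2.707 1.608] tcp [240.3 238.2 763. ] z [ 0.074  0.04  -0.996] x [0.912 0.402 0.084] F [1.1 0.9 0.1] g 0.01
```

>>> arm_command(deltas="0 -0.04 0 -0.2 0; 0 -0.08 0 -0.4 0; 0 -0.12 0 -0.4 0; 0 -0.16 0 -0.4 0; 0 -0.2 0 -0.4 0; 0 -0.24 0 -0.4 0")

```text
time: 5.78
tcp_pos: [186.6, 239.4, 782.1]
tcp_rot: [-3.136, -0.148, 0.414]
ft_force: [0.1, 0.2, -0.1]
grip_width: 0.008
```

```bash
python3 - <<'E'
from h import *
st()
E
```

```text
t 5.78 q [ 0.554  0.099  0.187 -0.035  2.708  1.677] tcp [186.6 239.4 782.1] z [ 0.132  0.064 -0.989] x [0.905 0.398 0.147] F [ 0.1  0.2 -0.1] g 0.01
```

>>> arm_command(deltas="0 -0.04 0 -0.2 0; 0 -0.08 0 -0.4 0; 0 -0.12 0 -0.4 0; 0 -0.16 0 -0.4 0; 0 -0.2 0 -0.4 0; 0 -0.24 0 -0.4 0; 0 -0.24 0 -0.4 0; 0 -0.24 0 -0.4 0; 0 -0.24 0 -0.4 0; 0 -0.24 0 -0.4 0")

```text
time: 6.62
tcp_pos: [80.2, 255.3, 795.0]
tcp_rot: [-3.123, -0.202, 0.414]
ft_force: [-0.2, -0.7, -0.0]
grip_width: 0.007
```

```bash
python3 - <<'E'
from h import *
st()
E
```

```text
t 6.62 q [ 0.973  0.055  0.187 -0.218  2.708  1.921] tcp [ 80.2 255.3 795. ] z [ 0.177  0.098 -0.979] x [0.897 0.394 0.201] F [-0.2 -0.7 -0. ] g 0.01
```

```bash
python3 - <<'E'
from h import *
print(dl([290,245,775]))
E
```

```text
[0.1800794  0.09485542 0.05566923]
```

>>> arm_command(deltas="0 0.035 0.018 0.01 0; 0 0.07 0.036 0.02 0; 0 0.105 0.055 0.03 0; 0 0.14 0.075 0.04 0; 0 0.18 0.095 0.05 0; 0 0.18 0.095 0.05 0")

```text
time: 7.12
tcp_pos: [294.9, 243.7, 767.4]
tcp_rot: [-3.124, -0.197, 0.41]
ft_force: [0.7, 0.2, -1.2]
grip_width: 0.004
```

```bash
python3 - <<'E'
from h import *
st()
E
```

```text
t 7.12 q [0.372 0.163 0.193 0.048 2.589 1.574] tcp [294.9 243.7 767.4] z [ 0.172  0.094 -0.981] x [0.9   0.391 0.195] F [ 0.7  0.2 -1.2] g 0.0
```

>>> arm_command(deltas="0 -0.04 0 -0.2 0; 0 -0.08 0 -0.4 0; 0 -0.12 0 -0.4 0; 0 -0.16 0 -0.4 0; 0 -0.2 0 -0.4 0; 0 -0.24 0 -0.4 0; 0 -0.28 0 -0.4 0")

```text
time: 7.7
tcp_pos: [158.6, 195.7, 808.6]
tcp_rot: [-3.133, -0.251, 0.411]
ft_force: [1.6, 0.3, -0.2]
grip_width: 0.005
```

```bash
python3 - <<'E'
from h import *
st(); print(dl([290,245,775]))
E
```

```text
t 7.7 q [ 0.428 -0.004  0.187  0.009  2.708  1.596] tcp [158.6 195.7 808.6] z [ 0.224  0.107 -0.969] x [0.888 0.387 0.248] F [ 1.6  0.3 -0.2] g 0.0
[0.12745607 0.00779526 0.06728762]
```

Tilt 0.25 rad and growing; continue.

>>> arm_command(deltas="0 -0.04 0 -0.2 0; 0 -0.08 0 -0.4 0; 0 -0.12 0 -0.4 0; 0 -0.16 0 -0.4 0; 0 -0.2 0 -0.4 0; 0 -0.24 0 -0.4 0")

```text
time: 8.2
tcp_pos: [67.3, 195.6, 816.6]
tcp_rot: [-3.133, -0.295, 0.412]
ft_force: [0.1, -0.1, 0.1]
grip_width: 0.008
```

```bash
python3 - <<'E'
from h import *
st(); print(dl([290,245,775]))
E
```

```text
t 8.2 q [ 0.951 -0.035  0.187 -0.343  2.708  1.776] tcp [ 67.3 195.6 816.6] z [ 0.263  0.124 -0.957] x [0.877 0.383 0.291] F [ 0.1 -0.1  0.1] g 0.01
[0.20209326 0.04473005 0.10450558]
```

>>> arm_command(deltas="0 0.04 0.01 0.02 0; 0 0.08 0.02 0.04 0; 0 0.12 0.03 0.06 0; 0 0.16 0.04 0.08 0; 0 0.2 0.045 0.1 0; 0 0.2 0.045 0.1 0")

```text
time: 8.7
tcp_pos: [288.6, 244.7, 778.0]
tcp_rot: [-3.135, -0.295, 0.414]
ft_force: [-0.3, 0.3, 0.3]
grip_width: 0.006
```

>>> arm_command(deltas="0 -0.04 0 -0.2 0; 0 -0.08 0 -0.4 0; 0 -0.12 0 -0.4 0; 0 -0.16 0 -0.4 0; 0 -0.2 0 -0.4 0; 0 -0.24 0 -0.4 0; 0 -0.28 0 -0.4 0; 0 -0.32 0 -0.4 0; 0 -0.36 0 -0.4 0")

```text
time: 9.45
tcp_pos: [87.0, 173.4, 823.9]
tcp_rot: [3.141, -0.327, 0.408]
ft_force: [-0.6, -0.7, -0.4]
grip_width: 0.006
```

```bash
python3 - <<'E'
from h import *
st(); print(dl([290,245,775]))
E
```

```text
t 9.45 q [ 0.697 -0.077  0.187 -0.221  2.708  1.644] tcp [ 87.  173.4 823.9] z [ 0.295  0.127 -0.947] x [0.869 0.376 0.322] F [-0.6 -0.7 -0.4] g 0.01
[0.18758093 0.0147885  0.11536046]
```

```bash
python3 - <<'E'
from h import *
print(dl([188,201,805]))
E
```

```text
[0.09204538 0.01470547 0.05122815]
```

>>> arm_command(deltas="0 0.035 0.005 0.02 0; 0 0.07 0.01 0.04 0; 0 0.092 0.015 0.05 0; 0 0.092 0.015 0.05 0")

```text
time: 9.78
tcp_pos: [192.9, 206.2, 802.2]
tcp_rot: [3.14, -0.316, 0.42]
ft_force: [0.6, 0.2, -1.2]
grip_width: 0.011
```

>>> arm_command(deltas="0 -0.04 0 -0.1 0; 0 -0.08 0 -0.2 0; 0 -0.12 0 -0.2 0; 0 -0.16 0 -0.2 0; 0 -0.2 0 -0.2 0; 0 -0.24 0 -0.2 0; 0 -0.28 0 -0.2 0; 0 -0.32 0 -0.2 0; 0 -0.36 0 -0.2 0")

```text
time: 10.53
tcp_pos: [30.5, 151.2, 826.2]
tcp_rot: [-3.14, -0.349, 0.411]
ft_force: [0.2, -0.1, 0.4]
grip_width: 0.009
```

```bash
python3 - <<'E'
from h import *
st(); print(dl([290,245,775]))
E
```

```text
t 10.53 q [ 1.262 -0.072  0.187 -0.655  2.708  1.781] tcp [ 30.5 151.2 826.2] z [ 0.313  0.138 -0.94 ] x [0.862 0.375 0.342] F [ 0.2 -0.1  0.4] g 0.01
[0.24132551 0.01789454 0.14219558]
```

```bash
python3 - <<'E'
from h import *
print(dl([270,215,800]))
E
```

```text
[0.22138132 0.03734845 0.10830201]
```

>>> arm_command(deltas="0 0.037 0.006 0.018 0; 0 0.074 0.012 0.036 0; 0 0.11 0.018 0.054 0; 0 0.147 0.024 0.072 0; 0 0.184 0.03 0.09 0; 0 0.221 0.037 0.108 0; 0 0.221 0.037 0.108 0")

```text
time: 11.12
tcp_pos: [205.5, 200.4, 807.6]
tcp_rot: [3.14, -0.353, 0.412]
ft_force: [0.1, 1.2, 0.6]
grip_width: 0.003
```

>>> arm_command(deltas="0 -0.04 0 -0.2 0; 0 -0.08 0 -0.4 0; 0 -0.12 0 -0.4 0; 0 -0.16 0 -0.4 0; 0 -0.2 0 -0.4 0; 0 -0.24 0 -0.4 0; 0 -0.28 0 -0.4 0; 0 -0.32 0 -0.4 0; 0 -0.36 0 -0.4 0")

```text
time: 11.87
tcp_pos: [55.8, 147.8, 830.1]
tcp_rot: [3.14, -0.364, 0.41]
ft_force: [1.2, -0.1, -0.8]
grip_width: 0.006
```

```bash
python3 - <<'E'
from h import *
st(); print(dl([270,205,800]))
E
```

```text
t 11.87 q [ 0.882 -0.111  0.187 -0.399  2.708  1.65 ] tcp [ 55.8 147.8 830.1] z [ 0.327  0.14  -0.935] x [0.857 0.372 0.356] F [ 1.2 -0.1 -0.8] g 0.01
[0.19418097 0.03277067 0.10619515]
```

>>> arm_command(deltas="0 0.04 0.006 0.02 0; 0 0.08 0.012 0.04 0; 0 0.12 0.02 0.065 0; 0 0.15 0.025 0.08 0; 0 0.15 0.025 0.08 0")

```text
time: 12.28
tcp_pos: [187.6, 185.8, 813.5]
tcp_rot: [3.137, -0.368, 0.414]
ft_force: [0.4, 0.3, 0.6]
grip_width: 0.006
```

>>> arm_command(deltas="0 -0.04 0 -0.4 0; 0 -0.08 0 -0.4 0; 0 -0.12 0 -0.4 0")

```text
time: 12.53
tcp_pos: [149.7, 159.9, 831.1]
tcp_rot: [3.135, -0.37, 0.4]
ft_force: [-10.7, -4.4, -7.6]
grip_width: 0.005
```

>>> arm_command(deltas="0 -0.04 0 -0.4 0; 0 -0.08 0 -0.4 0; 0 -0.12 0 -0.4 0")

```text
time: 12.78
tcp_pos: [90.9, 154.2, 834.2]
tcp_rot: [3.128, -0.39, 0.406]
ft_force: [0.4, 0.6, -0.2]
grip_width: 0.009
```

```bash
python3 - <<'E'
from h import *
st(); print(dl([200,195,800]))
E
```

```text
t 12.78 q [ 0.377 -0.144  0.187 -0.006  2.709  1.539] tcp [ 90.9 154.2 834.2] z [ 0.354  0.138 -0.925] x [0.85  0.365 0.38 ] F [ 0.4  0.6 -0.2] g 0.01
[0.09466029 0.00455737 0.07591269]
```

>>> arm_command(deltas="0 -0.04 0 -0.4 0; 0 -0.08 0 -0.4 0; 0 -0.12 0 -0.4 0")

```text
time: 13.03
tcp_pos: [49.2, 129.0, 835.7]
tcp_rot: [3.136, -0.401, 0.41]
ft_force: [0.8, -0.3, -0.6]
grip_width: 0.005
```

>>> arm_command(deltas="0 -0.04 0 -0.4 0; 0 -0.08 0 -0.4 0; 0 -0.12 0 -0.4 0")

```text
time: 13.28
tcp_pos: [28.2, 103.3, 835.6]
tcp_rot: [-3.134, -0.4, 0.408]
ft_force: [1.0, -1.1, -0.9]
grip_width: 0.006
```

```bash
python3 - <<'E'
from h import *
st(); print(dl([200,195,800]))
E
```

```text
t 13.28 q [ 1.185 -0.143  0.187 -0.691  2.709  1.662] tcp [ 28.2 103.3 835.6] z [ 0.354  0.162 -0.921] x [0.845 0.366 0.389] F [ 1.  -1.1 -0.9] g 0.01
[ 0.16492204 -0.01505008  0.10847532]
```

```bash
python3 - <<'E'
from h import *
print(dl([290,245,775]))
E
```

```text
[ 0.24955654 -0.02471158  0.1714726 ]
```

>>> arm_command(deltas="0 0.031 -0.003 0.021 0; 0 0.062 -0.006 0.042 0; 0 0.094 -0.009 0.064 0; 0 0.125 -0.012 0.085 0; 0 0.156 -0.015 0.107 0; 0 0.187 -0.018 0.128 0; 0 0.218 -0.021 0.15 0; 0 0.25 -0.025 0.171 0; 0 0.25 -0.025 0.171 0")

```text
time: 14.03
tcp_pos: [216.4, 211.9, 791.7]
tcp_rot: [-3.139, -0.401, 0.404]
ft_force: [-0.2, 0.2, 0.9]
grip_width: 0.006
```

```bash
python3 - <<'E'
from h import *
st(); print(dl([400,295,800]),dl([330,262,900]))
E
```

```text
t 14.03 q [ 0.391 -0.128  0.486  0.01   2.382  1.567] tcp [216.4 211.9 791.7] z [ 0.358  0.155 -0.921] x [0.847 0.361 0.39 ] F [-0.2  0.2  0.9] g 0.01
[ 0.18867334 -0.00416714  0.07104387] [ 0.15652696 -0.00156776 -0.05122163]
```

>>> arm_command(deltas="0 0.04 0 0 0; 0 0.08 0 0 0; 0 0.12 0 0 0; 0 0.16 0 0 0; 0 0.2 0 0 0; 0 0.24 0 0 0")

```text
time: 14.53
tcp_pos: [364.4, 270.0, 794.2]
tcp_rot: [-3.135, -0.422, 0.411]
ft_force: [-0.7, 0.5, -0.4]
grip_width: 0.005
```

```bash
python3 - <<'E'
from h import *
st()
E
```

```text
t 14.53 q [0.372 0.161 0.187 0.032 2.372 1.558] tcp [364.4 270.  794.2] z [ 0.373  0.17  -0.912] x [0.836 0.365 0.409] F [-0.7  0.5 -0.4] g 0.01
```

>>> arm_command(deltas="0 0.29 0 -0.27 0; 0 0.29 0 -0.27 0; 0 0.29 0 -0.27 0; 0 0.29 0 -0.27 0")

```text
time: 14.87
tcp_pos: [382.4, 263.4, 798.9]
tcp_rot: [-3.131, -0.451, 0.411]
ft_force: [0.6, 0.9, -1.3]
grip_width: -0.001
```

```bash
python3 - <<'E'
from h import *
st()
E
```

```text
t 14.87 q [0.322 0.161 0.187 0.069 2.344 1.539] tcp [382.4 263.4 798.9] z [ 0.395  0.184 -0.9  ] x [0.825 0.359 0.436] F [ 0.6  0.9 -1.3] g -0.0
```

>>> arm_command(deltas="0 0.29 0 -0.27 0; 0 0.29 0 -0.27 0; 0 0.29 0 -0.27 0; 0 0.29 0 -0.27 0")

```text
time: 15.2
tcp_pos: [398.8, 257.7, 803.2]
tcp_rot: [-3.127, -0.478, 0.41]
ft_force: [0.3, 0.1, 0.3]
grip_width: 0.007
```

>>> arm_command(deltas="0 0.29 0 -0.27 0; 0 0.29 0 -0.27 0; 0 0.29 0 -0.27 0; 0 0.29 0 -0.27 0")

```text
time: 15.53
tcp_pos: [410.3, 251.4, 809.4]
tcp_rot: [-3.124, -0.507, 0.41]
ft_force: [0.1, -0.1, -0.5]
grip_width: 0.009
```

```bash
python3 - <<'E'
from h import *
st()
E
```

```text
t 15.53 q [0.238 0.157 0.188 0.134 2.295 1.51 ] tcp [410.3 251.4 809.4] z [ 0.438  0.21  -0.874] x [0.802 0.348 0.485] F [ 0.1 -0.1 -0.5] g 0.01
```

>>> arm_command(deltas="0 0.29 0 -0.27 0; 0 0.29 0 -0.27 0; 0 0.29 0 -0.27 0; 0 0.29 0 -0.27 0")

```text
time: 15.87
tcp_pos: [417.8, 244.7, 817.4]
tcp_rot: [-3.121, -0.537, 0.409]
ft_force: [-0.2, -1.2, -0.5]
grip_width: 0.006
```

>>> arm_command(deltas="0 0.29 0 -0.27 0; 0 0.29 0 -0.27 0; 0 0.29 0 -0.27 0; 0 0.29 0 -0.27 0; 0 0.29 0 -0.27 0")

```text
time: 16.28
tcp_pos: [422.8, 236.4, 826.4]
tcp_rot: [-3.118, -0.568, 0.408]
ft_force: [-0.5, 0.1, -0.6]
grip_width: 0.007
```

```bash
python3 - <<'E'
from h import *
st()
for n in("side","top"):
    im=read_camera(n); cv2.imwrite(f"pics/{n}2.png",im[:,:,::-1])
E
```

```text
t 16.28 q [0.154 0.136 0.188 0.206 2.259 1.486] tcp [422.8 236.4 826.4] z [ 0.484  0.235 -0.843] x [0.774 0.335 0.538] F [-0.5  0.1 -0.6] g 0.01
```

View pics/top2.png

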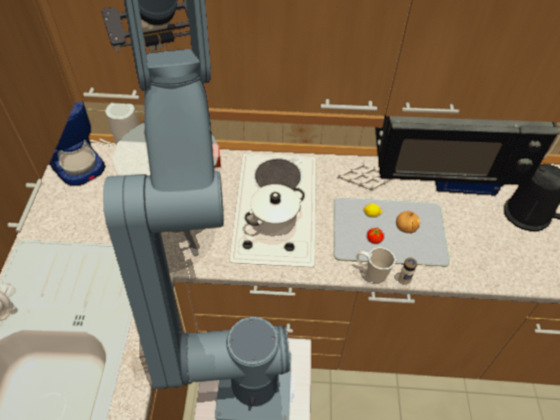

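View pics/side2.png

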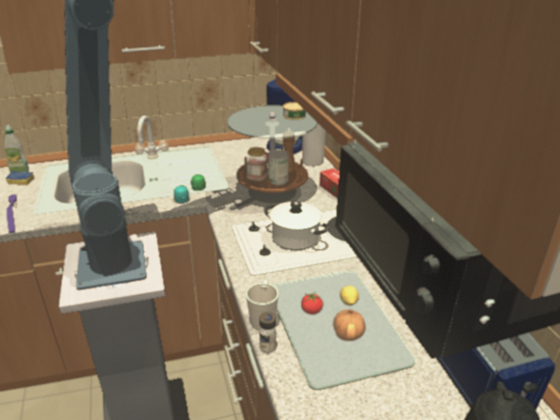

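```bash
cat >> h.py <<'E'
C=np.array([620.,323.]); YAW=np.radians(26.3)
def cp(r,phi,z):
    a=YAW+np.pi+np.radians(phi); return np.array([C[0]+r*np.cos(a),C[1]+r*np.sin(a),z])
def frame(p):
    d=np.asarray(p)[:2]-C; a=np.degrees(np.arctan2(d[1],d[0])-YAW-np.pi); a=(a+180)%360-180
    return 'r %.1f phi %.1f'%(np.hypot(*d),a)
E
python3 - <<'E'
from h import *
o=st()
print(cp(300,0,130),dl(cp(330,0,450)),dl(cp(300,0,130)))
for n,u,v,z in(("top",251,222,60),("top",250,235,60),("top",276,190,60),("top",149,293,30),("top",130,271,30)): 
    p=onz(n,u,v,z); print(p.round(),frame(p))
E
```

```text
t 16.38 q [0.154 0.137 0.188 0.206 2.259 1.487] tcp [423.1 236.4 826.2] z [ 0.484  0.235 -0.843] x [0.774 0.334 0.537] F [-0.2  0.  -0.7] g 0.01
[351.05407088 190.07864275 130.        ] [-0.29863302  0.021618    0.25537063] [-0.44528168  0.0268855   0.54131891]
[539.  55.  60.] r 280.4 phi 46.9
[484.  53.  60.] r 301.9 phi 37.0
[689. -23.  60.] r 353.1 phi 74.9
[262. 354.  30.] r 359.1 phi -31.2
[339. 431.  30.] r 300.9 phi -47.3
```

>>> arm_command(deltas="0 -0.03 0.002 0.025 0; 0 -0.06 0.004 0.05 0; 0 -0.09 0.006 0.075 0; 0 -0.12 0.008 0.1 0; 0 -0.15 0.01 0.128 0; 0 -0.18 0.013 0.154 0; 0 -0.21 0.015 0.18 0; 0 -0.24 0.017 0.205 0; 0 -0.27 0.02 0.23 0; 0 -0.3 0.022 0.255 0")

```text
time: 17.22
tcp_pos: [328.9, 180.5, 473.0]
tcp_rot: [-3.118, -0.567, 0.409]
ft_force: [-0.1, 0.3, 0.5]
grip_width: 0.006
```

```bash
python3 - <<'E'
from h import *
o=st()
print(frame(o['tcp_pos']),dl(cp(300,0,130)))
E
```

```text
t 17.22 q [-0.114 -0.546  1.733  0.295  1.466  1.083] tcp [328.9 180.5 473. ] z [ 0.484  0.235 -0.843] x [0.774 0.335 0.537] F [-0.1  0.3  0.5] g 0.01
r 324.1 phi -0.2 [-0.16398596  0.00712674  0.30211656]
```

>>> arm_command(deltas="0 -0.018 0.001 0.034 0; 0 -0.036 0.002 0.067 0; 0 -0.055 0.003 0.1 0; 0 -0.073 0.004 0.134 0; 0 -0.091 0.005 0.168 0; 0 -0.109 0.006 0.2 0; 0 -0.128 0.007 0.235 0; 0 -0.146 0.007 0.268 0; 0 -0.164 0.007 0.302 0; 0 -0.164 0.007 0.302 0")

```text
time: 18.05
tcp_pos: [346.3, 190.2, 124.7]
tcp_rot: [-3.111, -0.553, 0.405]
ft_force: [-1.3, 0.6, 0.3]
grip_width: 0.004
```

```bash
python3 - <<'E'
from h import *
o=st()
print(frame(o['tcp_pos']),dl(cp(190,1,98)),dl(cp(133,1,98)))
for n in("side","top"):
    im=read_camera(n); cv2.imwrite(f"pics/{n}3.png",im[:,:,::-1])
    b={"side":(150,60,240,180),"top":(80,90,240,180)}[n]
    a=im[b[1]:b[1]+b[3],b[0]:b[0]+b[2],::-1]; cv2.imwrite(f"pics/{n}3c.png",cv2.resize(a,None,fx=3.3,fy=3.3,interpolation=cv2.INTER_CUBIC))
E
```

```text
t 18.05 q [-0.04  -0.26   2.467  0.553  0.504  0.688] tcp [346.3 190.2 124.7] z [ 0.47   0.235 -0.851] x [0.782 0.335 0.525] F [-1.3  0.6  0.3] g 0.0
r 304.2 phi -0.4 [0.08335262 0.00186025 0.08272387] [ 0.13173737 -0.00131198  0.11268807]
```

View pics/side3c.png

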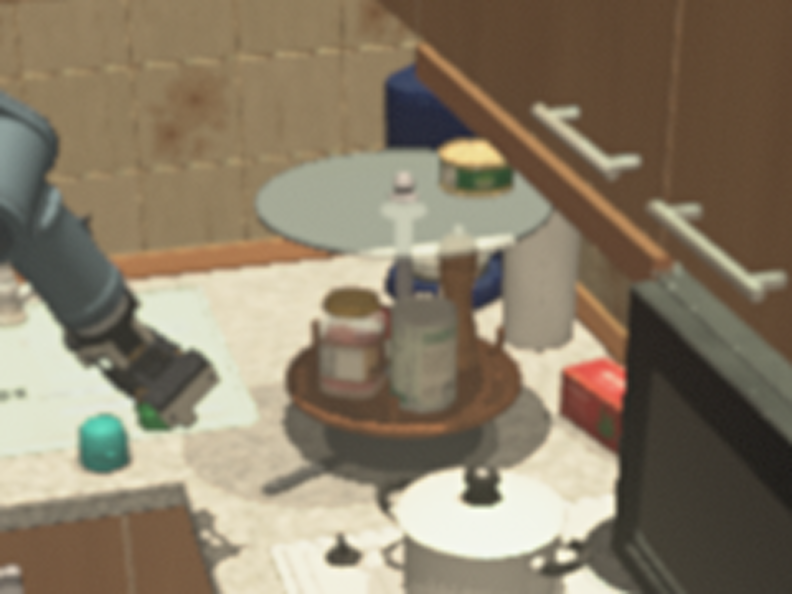

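View pics/top3c.png

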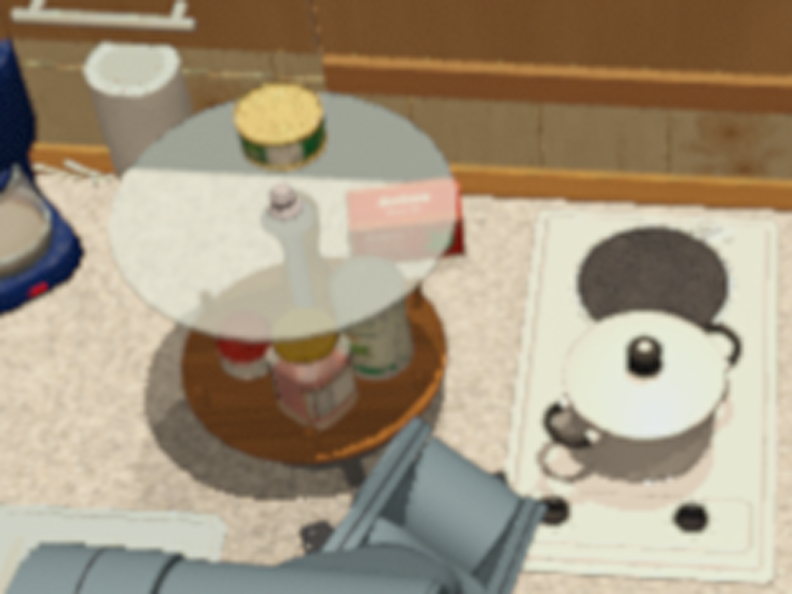

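>>> arm_command(deltas="0 0.021 0.001 0.021 0; 0 0.042 0.003 0.042 0; 0 0.063 0.004 0.063 0; 0 0.083 0.005 0.083 0; 0 0.083 0.005 0.083 0")

```text
time: 18.57
tcp_pos: [466.1, 234.6, 111.8]
tcp_rot: [-3.12, -0.577, 0.409]
ft_force: [0.4, -0.9, -0.4]
grip_width: 0.005
```

```bash
python3 - <<'E'
from h import *
o=st()
print(frame(o['tcp_pos']),dl(cp(133,2,98)))
E
```

```text
t 18.57 q [0.125 0.062 2.264 0.597 0.314 0.756] tcp [466.1 234.6 111.8] z [ 0.491  0.237 -0.838] x [0.769 0.334 0.545] F [ 0.4 -0.9 -0.4] g 0.01
r 177.5 phi 3.6 [ 0.02922011 -0.00783631  0.03561834]
```

>>> arm_command(deltas="0 0.01 -0.003 0.012 0; 0 0.02 -0.005 0.024 0; 0 0.025 -0.007 0.032 0; 0 0.025 -0.007 0.032 0")

```text
time: 18.9
tcp_pos: [493.4, 256.3, 96.7]
tcp_rot: [-3.118, -0.573, 0.409]
ft_force: [-0.0, -0.5, 0.0]
grip_width: 0.007
```

```bash
python3 - <<'E'
from h import *
o=st()
print(frame(o['tcp_pos']),dl(cp(133,2,98)))
for n in("side","top"):
    im=read_camera(n); cv2.imwrite(f"pics/{n}4.png",im[:,:,::-1])
    b={"side":(170,70,180,140),"top":(80,90,180,140)}[n]
    a=im[b[1]:b[1]+b[3],b[0]:b[0]+b[2],::-1]; cv2.imwrite(f"pics/{n}4c.png",cv2.resize(a,None,fx=4.2,fy=4.2,interpolation=cv2.INTER_CUBIC))
E
```

```text
t 18.9 q [0.179 0.155 2.206 0.585 0.268 0.807] tcp [493.4 256.3  96.7] z [ 0.488  0.237 -0.84 ] x [0.771 0.335 0.542] F [-0.  -0.5  0. ] g 0.01
r 143.1 phi 1.5 [0.00921212 0.00053768 0.00443438]
```

View pics/side4c.png

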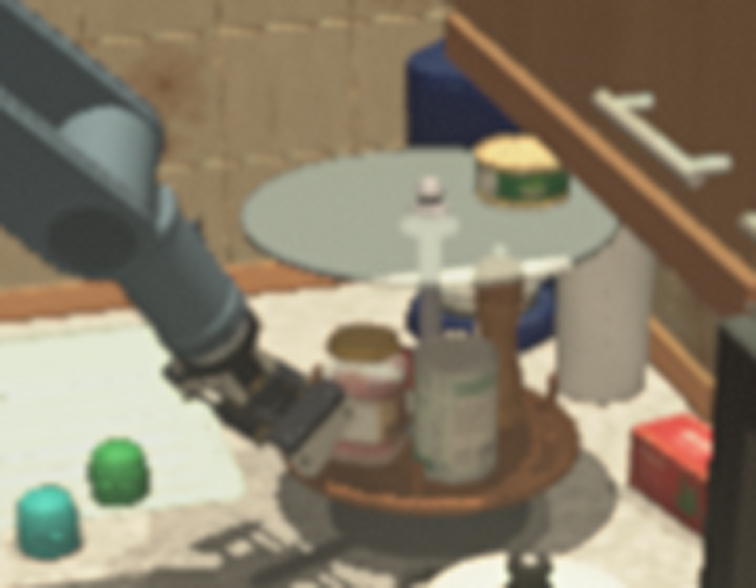

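View pics/top4c.png

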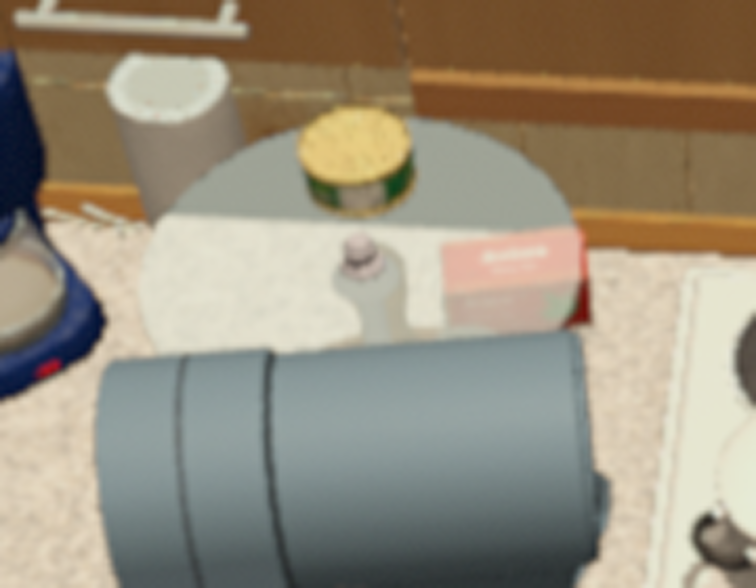

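```bash
python3 - <<'E'
from h import *
o=st()
for p in range(0,-37,-2): print(p,(dl(cp(133,p,98),o)*1000).round(1))
E
```

```text
t 19.0 q [0.178 0.154 2.21  0.586 0.269 0.805] tcp [490.9 255.6  95.4] z [ 0.485  0.236 -0.842] x [0.773 0.335 0.539] F [ 0.1 -0.3 -0.1] g 0.01
0 [11.8 -3.8  4.6]
-2 [11.7 -8.4  4.6]
-4 [ 11.7 -13.1   4.7]
-6 [ 11.9 -17.7   5. ]
-8 [ 12.2 -22.3   5.2]
-10 [ 12.6 -26.9   5.6]
-12 [ 13.1 -31.5   6.1]
-14 [ 13.8 -36.1   6.6]
-16 [ 14.6 -40.6   7.3]
-18 [ 15.6 -45.1   8. ]
-20 [ 16.7 -49.5   8.8]
-22 [ 17.9 -53.9   9.7]
-24 [ 19.3 -58.2  10.6]
-26 [ 20.7 -62.5  11.7]
-28 [ 22.3 -66.7  12.8]
-30 [ 24.  -70.9  14. ]
-32 [ 25.9 -74.9  15.3]
-34 [ 27.9 -78.9  16.6]
-36 [ 29.9 -82.8  18.1]
```

>>> arm_command(deltas="0 0.006 -0.002 0.0025 0; 0 0.012 -0.004 0.0045 0; 0 0.012 -0.0085 0.0045 0; 0 0.012 -0.013 0.0045 0; 0 0.012 -0.0175 0.005 0; 0 0.012 -0.022 0.005 0; 0 0.0125 -0.027 0.0055 0; 0 0.013 -0.0315 0.006 0")

```text
time: 19.67
tcp_pos: [490.0, 289.2, 97.2]
tcp_rot: [-3.118, -0.568, 0.408]
ft_force: [0.3, -2.9, -0.3]
grip_width: 0.006
```

```bash
python3 - <<'E'
from h import *
o=st();print(frame(o['tcp_pos']))
for p in range(-10,-43,-2): print(p,(dl(cp(133,p,98),o)*1000).round(1))
E
```

```text
t 19.67 q [0.274 0.177 2.17  0.392 0.251 1.077] tcp [490.  289.2  97.2] z [ 0.484  0.235 -0.843] x [0.774 0.334 0.538] F [ 0.3 -2.9 -0.3] g 0.01
r 134.3 phi -11.7
-10 [ 1.   4.2 -0.4]
-12 [ 1.6 -0.4  0.1]
-14 [ 2.2 -5.   0.6]
-16 [ 3.1 -9.5  1.3]
-18 [  4. -14.   2.]
-20 [  5.1 -18.4   2.8]
-22 [  6.3 -22.8   3.7]
-24 [  7.7 -27.1   4.6]
-26 [  9.1 -31.4   5.7]
-28 [ 10.7 -35.6   6.8]
-30 [ 12.4 -39.8   8. ]
-32 [ 14.3 -43.9   9.2]
-34 [ 16.2 -47.8  10.6]
-36 [ 18.3 -51.7  12. ]
-38 [ 20.5 -55.6  13.5]
-40 [ 22.8 -59.3  15.1]
-42 [ 25.2 -62.9  16.7]
```

>>> arm_command(deltas="0 0.002 -0.005 0.0005 0; 0 0.003 -0.0095 0.0015 0; 0 0.004 -0.014 0.002 0; 0 0.005 -0.0185 0.003 0; 0 0.0065 -0.023 0.0035 0; 0 0.0075 -0.027 0.0045 0; 0 0.009 -0.0315 0.0055 0; 0 0.0105 -0.0355 0.007 0; 0 0.0125 -0.04 0.008 0; 0 0.0145 -0.044 0.009 0")

```text
time: 20.5
tcp_pos: [486.7, 335.8, 97.4]
tcp_rot: [-3.118, -0.565, 0.408]
ft_force: [0.2, -1.8, -1.6]
grip_width: 0.007
```

```bash
python3 - <<'E'
from h import *
o=st();print(frame(o['tcp_pos']))
for p in range(-32,-47,-2): print(p,(dl(cp(133,p,98),o)*1000).round(1))
for n in("side","top"):
    im=read_camera(n); cv2.imwrite(f"pics/{n}5.png",im[:,:,::-1])
    b={"side":(170,70,180,140),"top":(80,90,180,140)}[n]
    a=im[b[1]:b[1]+b[3],b[0]:b[0]+b[2],::-1]; cv2.imwrite(f"pics/{n}5c.png",cv2.resize(a,None,fx=4.2,fy=4.2,interpolation=cv2.INTER_CUBIC))
E
```

```text
t 20.5 q [0.397 0.216 2.113 0.12  0.249 1.445] tcp [486.7 335.8  97.4] z [ 0.482  0.234 -0.844] x [0.775 0.335 0.536] F [ 0.2 -1.8 -1.6] g 0.01
r 133.9 phi -31.8
-32 [ 1.2 -0.   0. ]
-34 [ 3.2 -4.   1.4]
-36 [ 5.2 -7.9  2.8]
-38 [  7.4 -11.7   4.3]
-40 [  9.8 -15.5   5.8]
-42 [ 12.2 -19.1   7.4]
-44 [ 14.7 -22.6   9.1]
-46 [ 17.3 -26.   10.9]
```

View pics/side5c.png

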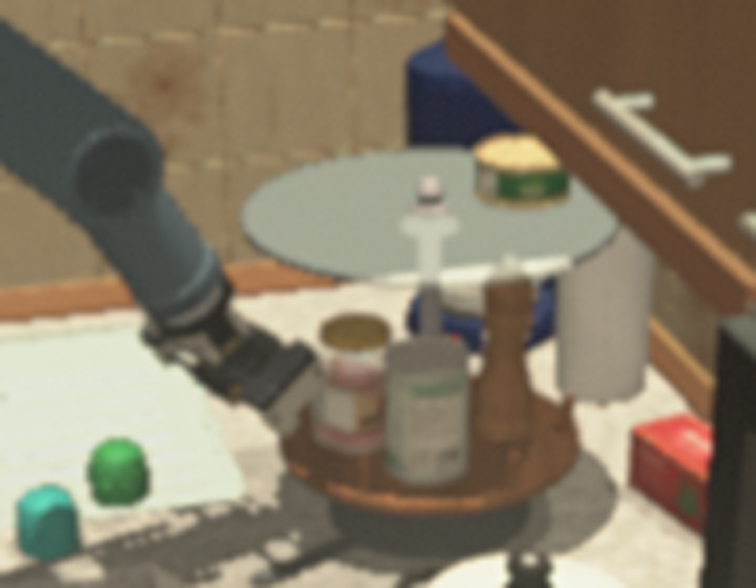

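>>> arm_command(deltas="0 0.003 -0.004 0.0015 0; 0 0.005 -0.008 0.003 0; 0 0.0075 -0.012 0.0045 0; 0 0.01 -0.0155 0.006 0")

```text
time: 20.93
tcp_pos: [491.3, 354.6, 97.7]
tcp_rot: [-3.118, -0.565, 0.408]
ft_force: [0.1, -2.5, -0.7]
grip_width: 0.003
```

```bash
python3 - <<'E'
from h import *
o=st();p0=o['tcp_pos'];print(frame(p0))
# move slightly right off peg then outward
for r,p in((134,-37),(150,-34),(185,-28),(195,0),(195,25),(185,36),(150,36),(133,36)): print(r,p,(dl(cp(r,p,98),o)*1000).round(0))
E
```

```text
t 20.93 q [0.436 0.24  2.078 0.032 0.259 1.564] tcp [491.3 354.6  97.7] z [ 0.482  0.234 -0.844] x [0.775 0.335 0.536] F [ 0.1 -2.5 -0.7] g 0.0
r 132.5 phi -40.1
134 -37 [-4.  5. -3.]
150 -34 [-19.   2. -13.]
185 -28 [-52.   1. -33.]
195 0 [-75.  89. -50.]
195 25 [-56. 171. -40.]
185 36 [-32. 196. -25.]
150 36 [ -9. 174. -10.]
133 36 [  2. 164.  -3.]
```

>>> arm_command(deltas="0 -0.004 0.005 -0.003 0; 0 -0.019 0.003 -0.013 0; 0 -0.05 0.002 -0.032 0; 0 -0.07 0.03 -0.046 0; 0 -0.075 0.065 -0.05 0; 0 -0.075 0.1 -0.05 0; 0 -0.07 0.135 -0.047 0; 0 -0.056 0.17 -0.04 0; 0 -0.056 0.17 -0.04 0")

```text
time: 21.68
tcp_pos: [486.2, 189.8, 98.4]
tcp_rot: [-3.117, -0.569, 0.411]
ft_force: [0.1, 1.0, -1.0]
grip_width: 0.01
```

```bash
python3 - <<'E'
from h import *
o=st();p0=o['tcp_pos'];print(frame(p0))
for r,p in((170,29),(150,29),(133,29)): print(r,p,(dl(cp(r,p,98),o)*1000).round(1))
for n in("side","top"):
    im=read_camera(n); cv2.imwrite(f"pics/{n}6.png",im[:,:,::-1])
    b={"side":(170,70,180,140),"top":(80,90,180,140)}[n]
    a=im[b[1]:b[1]+b[3],b[0]:b[0]+b[2],::-1]; cv2.imwrite(f"pics/{n}6c.png",cv2.resize(a,None,fx=4.2,fy=4.2,interpolation=cv2.INTER_CUBIC))
E
```

```text
t 21.68 q [-0.026  0.095  2.271  0.788  0.36   0.438] tcp [486.2 189.8  98.4] z [ 0.484  0.237 -0.842] x [0.772 0.336 0.539] F [ 0.1  1.  -1. ] g 0.01
r 188.8 phi 18.6
170 29 [26.1 21.2 16.7]
150 29 [40.5 10.9 26.1]
133 29 [52.7  2.2 34.1]
```

View pics/side6c.png

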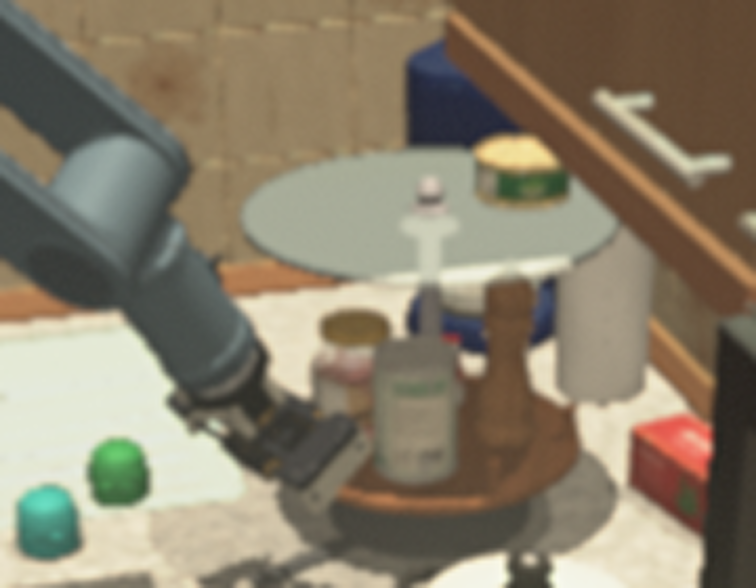

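View pics/top6c.png

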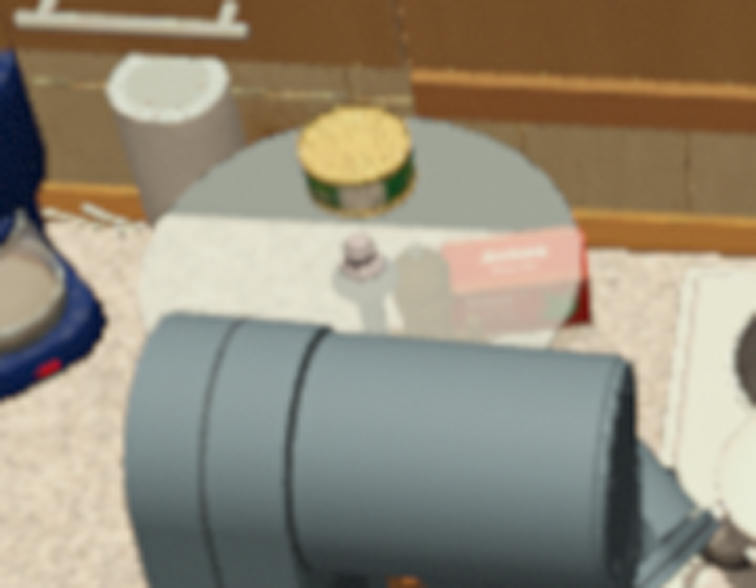

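```bash
python3 - <<'E'
from h import *
p=onz("side",287.9,178.5,116);print(p,frame(p))
E
```

```text
[639.28564616 189.81704501 116.        ] r 134.6 phi 71.9
```

>>> arm_command(deltas="0 0.01 0.02 0.006 0; 0 0.026 0.021 0.017 0; 0 0.04 0.011 0.026 0; 0 0.053 0.002 0.034 0; 0 0.053 0.002 0.034 0")

```text
time: 22.2
tcp_pos: [547.3, 214.9, 98.7]
tcp_rot: [-3.119, -0.57, 0.409]
ft_force: [-0.1, -0.2, -0.5]
grip_width: 0.005
```

```bash
python3 - <<'E'
from h import *
o=st();p0=o['tcp_pos'];print(frame(p0))
for p in range(28,-5,-2): print(p,(dl(cp(133,p,98),o)*1000).round(1))
E
```

```text
t 22.2 q [0.047 0.204 2.129 0.672 0.348 0.618] tcp [547.3 214.9  98.7] z [ 0.486  0.236 -0.842] x [0.772 0.335 0.539] F [-0.1 -0.2 -0.5] g 0.01
r 130.3 phi 29.8
28 [-4.2 -2.1 -1.8]
26 [-6.1 -6.2 -2.9]
24 [ -7.9 -10.3  -4. ]
22 [ -9.7 -14.5  -5. ]
20 [-11.2 -18.8  -5.9]
18 [-12.7 -23.1  -6.7]
16 [-14.  -27.5  -7.5]
14 [-15.2 -31.9  -8.2]
12 [-16.3 -36.4  -8.7]
10 [-17.2 -40.9  -9.2]
8 [-18.  -45.5  -9.7]
6 [-18.7 -50.1 -10. ]
4 [-19.2 -54.7 -10.2]
2 [-19.6 -59.3 -10.4]
0 [-19.9 -63.9 -10.4]
-2 [-20.  -68.6 -10.4]
-4 [-20.  -73.2 -10.3]
```

>>> arm_command(deltas="0 -0.004 -0.002 -0.002 0; 0 -0.006 -0.006 -0.003 0; 0 -0.008 -0.0105 -0.004 0; 0 -0.0095 -0.0145 -0.005 0; 0 -0.011 -0.019 -0.006 0; 0 -0.0125 -0.023 -0.0065 0; 0 -0.014 -0.0275 -0.0075 0; 0 -0.015 -0.032 -0.008 0; 0 -0.0165 -0.0365 -0.0085 0; 0 -0.017 -0.041 -0.009 0")

```text
time: 23.03
tcp_pos: [511.4, 243.4, 96.8]
tcp_rot: [-3.118, -0.568, 0.408]
ft_force: [2.2, -1.8, -0.3]
grip_width: 0.006
```

```bash
python3 - <<'E'
from h import *
o=st();p0=o['tcp_pos'];print(frame(p0))
for p in range(10,-13,-2): print(p,(dl(cp(133,p,98),o)*1000).round(1))
E
```

```text
t 23.03 q [0.135 0.172 2.178 0.609 0.297 0.751] tcp [511.4 243.4  96.8] z [ 0.484  0.235 -0.843] x [0.774 0.335 0.538] F [ 2.2 -1.8 -0.3] g 0.01
r 134.6 phi 9.9
10 [ 2.  -0.2 -0.1]
8 [ 1.2 -4.8 -0.5]
6 [ 0.5 -9.3 -0.8]
4 [ -0.  -13.9  -1.1]
2 [ -0.4 -18.6  -1.2]
0 [ -0.7 -23.2  -1.3]
-2 [ -0.8 -27.8  -1.3]
-4 [ -0.8 -32.5  -1.2]
-6 [ -0.7 -37.1  -1. ]
-8 [ -0.4 -41.7  -0.7]
-10 [ -0.  -46.4  -0.3]
-12 [  0.6 -50.9   0.2]
```

>>> arm_command(deltas="0 0.001 -0.005 -0.0005 0; 0 0 -0.0095 -0.001 0; 0 0 -0.014 -0.001 0; 0 -0.0005 -0.0185 -0.001 0; 0 -0.0005 -0.023 -0.0015 0; 0 -0.001 -0.028 -0.0015 0; 0 -0.001 -0.0325 -0.001 0; 0 -0.0005 -0.037 -0.001 0; 0 -0.0005 -0.0415 -0.0005 0; 0 0 -0.0465 -0.0005 0")

```text
time: 23.87
tcp_pos: [492.0, 285.9, 98.0]
tcp_rot: [-3.118, -0.567, 0.408]
ft_force: [-0.3, -2.8, 0.6]
grip_width: 0.008
```

```bash
python3 - <<'E'
from h import *
o=st();p0=o['tcp_pos'];print(frame(p0))
for p in range(-10,-33,-2): print(p,(dl(cp(133,p,98),o)*1000).round(1))
E
```

```text
t 23.87 q [0.264 0.175 2.169 0.407 0.258 1.054] tcp [492.  285.9  98. ] z [ 0.484  0.235 -0.843] x [0.774 0.335 0.537] F [-0.3 -2.8  0.6] g 0.01
r 133.3 phi -10.1
-10 [0.2 0.3 0.2]
-12 [ 0.7 -4.3  0.6]
-14 [ 1.4 -8.8  1.2]
-16 [  2.2 -13.3   1.8]
-18 [  3.2 -17.8   2.5]
-20 [  4.3 -22.3   3.3]
-22 [  5.5 -26.7   4.2]
-24 [  6.8 -31.    5.2]
-26 [  8.3 -35.3   6.2]
-28 [  9.9 -39.5   7.3]
-30 [ 11.6 -43.6   8.5]
-32 [ 13.5 -47.7   9.8]
```

>>> arm_command(deltas="0 0.001 -0.0045 0.0005 0; 0 0.0015 -0.009 0.001 0; 0 0.002 -0.0135 0.002 0; 0 0.003 -0.018 0.0025 0; 0 0.0045 -0.0225 0.0035 0; 0 0.0055 -0.027 0.004 0; 0 0.007 -0.031 0.005 0; 0 0.0085 -0.0355 0.006 0; 0 0.01 -0.0395 0.0075 0; 0 0.0115 -0.0435 0.0085 0")

```text
time: 24.7
tcp_pos: [485.9, 331.2, 96.9]
tcp_rot: [-3.118, -0.564, 0.409]
ft_force: [-0.2, -2.1, 0.1]
grip_width: 0.007
```

```bash
python3 - <<'E'
from h import *
o=st();p0=o['tcp_pos'];print(frame(p0))
for p in range(-30,-47,-2): print(p,(dl(cp(133,p,98),o)*1000).round(1))
for n in("side","top"):
    im=read_camera(n); cv2.imwrite(f"pics/{n}7.png",im[:,:,::-1])
    b={"side":(170,70,180,140),"top":(80,90,180,140)}[n]
    a=im[b[1]:b[1]+b[3],b[0]:b[0]+b[2],::-1]; cv2.imwrite(f"pics/{n}7c.png",cv2.resize(a,None,fx=4.2,fy=4.2,interpolation=cv2.INTER_CUBIC))
E
```

```text
t 24.7 q [0.386 0.211 2.121 0.148 0.248 1.407] tcp [485.9 331.2  96.9] z [ 0.481  0.235 -0.845] x [0.775 0.336 0.535] F [-0.2 -2.1  0.1] g 0.01
r 134.4 phi -29.8
-30 [ 1.8  0.2 -0.2]
-32 [ 3.7 -3.8  1.1]
-34 [ 5.6 -7.8  2.4]
-36 [  7.7 -11.7   3.8]
-38 [  9.9 -15.5   5.3]
-40 [ 12.2 -19.2   6.9]
-42 [ 14.7 -22.9   8.5]
-44 [ 17.2 -26.4  10.2]
-46 [ 19.8 -29.8  11.9]
```

View pics/side7c.png

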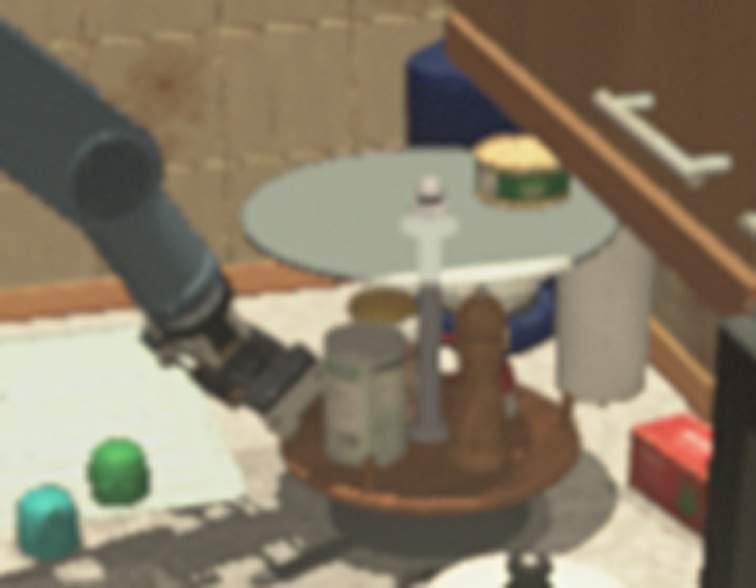

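View pics/top7c.png

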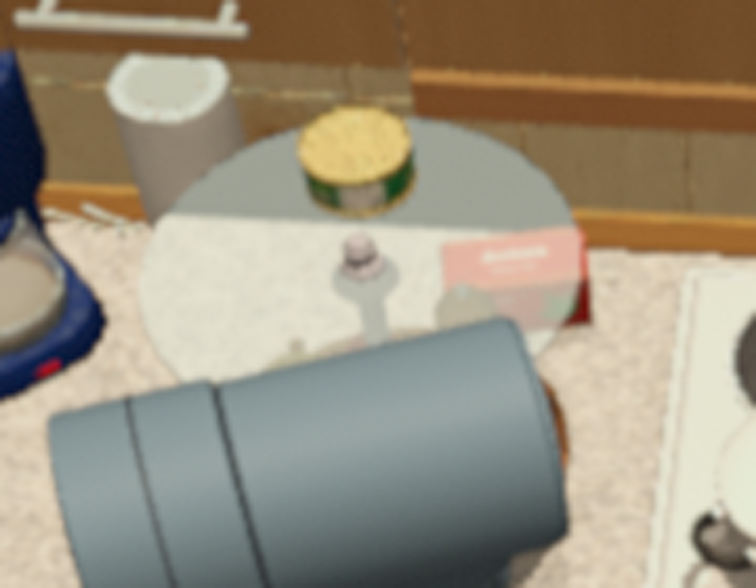

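>>> arm_command(deltas="0 0.0035 -0.004 0.001 0; 0 0.0055 -0.008 0.0025 0; 0 0.0075 -0.0115 0.004 0; 0 0.01 -0.0155 0.0055 0; 0 0.012 -0.019 0.007 0")

```text
time: 25.22
tcp_pos: [490.7, 353.6, 97.5]
tcp_rot: [-3.118, -0.563, 0.409]
ft_force: [-0.7, -3.2, -0.3]
grip_width: 0.006
```

```bash
python3 - <<'E'
from h import *
p=onz("side",170+480/4.2,70+462/4.2,82);print(p,frame(p)); p=onz("side",170+481/4.2,70+310/4.2,238);print(p,frame(p))
o=st();p0=o['tcp_pos'];print(frame(p0))
for n in("side",):
    im=read_camera(n); cv2.imwrite(f"pics/{n}8.png",im[:,:,::-1])
    b={"side":(170,70,180,140),"top":(80,90,180,140)}[n]
    a=im[b[1]:b[1]+b[3],b[0]:b[0]+b[2],::-1]; cv2.imwrite(f"pics/{n}8c.png",cv2.resize(a,None,fx=4.2,fy=4.2,interpolation=cv2.INTER_CUBIC))
E
```

```text
[643.4513275  245.05744732  82.        ] r 81.4 phi 80.4
[635.39256611 223.5708267  238.        ] r 100.6 phi 72.5
t 25.22 q [0.434 0.238 2.079 0.039 0.26  1.555] tcp [490.7 353.6  97.5] z [ 0.481  0.234 -0.845] x [0.776 0.336 0.534] F [-0.7 -3.2 -0.3] g 0.01
r 132.9 phi -39.6
```

View pics/side8c.png

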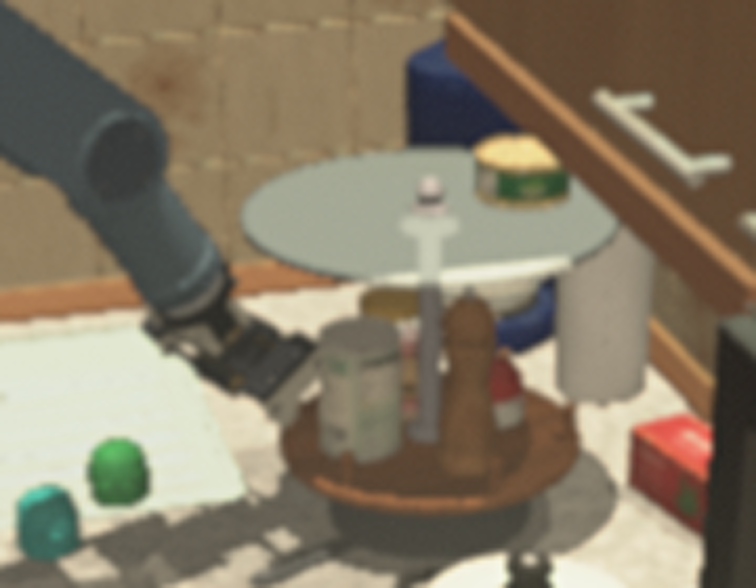

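>>> arm_command(deltas="0 -0.004 0.005 -0.003 0; 0 -0.019 0.003 -0.013 0; 0 -0.05 0.002 -0.032 0; 0 -0.07 0.03 -0.046 0; 0 -0.075 0.065 -0.05 0; 0 -0.075 0.1 -0.05 0; 0 -0.07 0.135 -0.047 0; 0 -0.056 0.17 -0.04 0; 0 -0.04 0.19 -0.03 0; 0 -0.04 0.19 -0.03 0")

```text
time: 26.1
tcp_pos: [524.1, 159.9, 99.1]
tcp_rot: [-3.117, -0.568, 0.41]
ft_force: [1.3, 1.3, 0.4]
grip_width: 0.006
```

```bash
python3 - <<'E'
from h import *
o=st();p0=o['tcp_pos'];print(frame(p0))
for r,p in((170,29),(150,29),(133,29)): print(r,p,(dl(cp(r,p,98),o)*1000).round(1))
for n in("side",):
    im=read_camera(n); cv2.imwrite(f"pics/{n}9.png",im[:,:,::-1])
    b={"side":(170,70,180,140),"top":(80,90,180,140)}[n]
    a=im[b[1]:b[1]+b[3],b[0]:b[0]+b[2],::-1]; cv2.imwrite(f"pics/{n}9c.png",cv2.resize(a,None,fx=4.2,fy=4.2,interpolation=cv2.INTER_CUBIC))
E
```

```text
t 26.1 q [-0.11   0.143  2.209  0.803  0.412  0.359] tcp [524.1 159.9  99.1] z [ 0.484  0.236 -0.842] x [0.773 0.336 0.538] F [1.3 1.3 0.4] g 0.01
r 189.3 phi 33.2
170 29 [  6.6 -21.6   6.1]
150 29 [ 20.9 -32.   15.5]
133 29 [ 33.1 -40.7  23.5]
```

View pics/side9c.png

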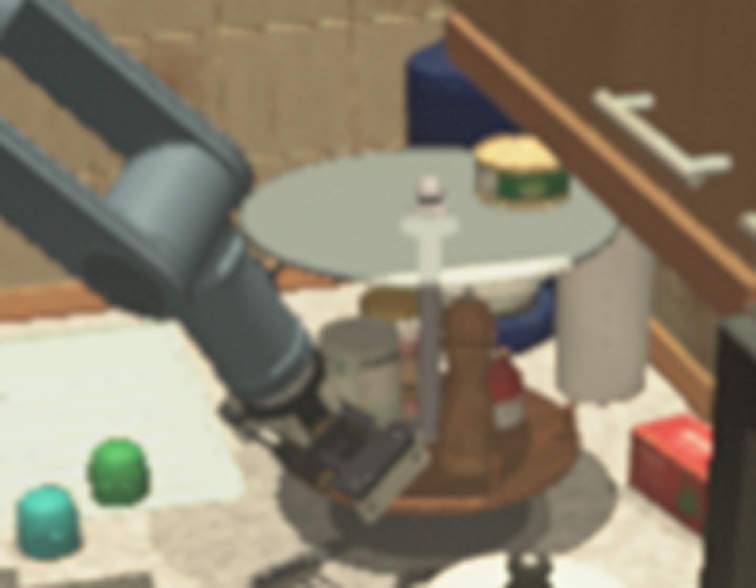

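>>> arm_command(deltas="0 0.007 -0.018 0.006 0; 0 0.021 -0.03 0.0155 0; 0 0.033 -0.039 0.0235 0; 0 0.033 -0.039 0.0235 0")

```text
time: 26.48
tcp_pos: [546.4, 214.2, 98.0]
tcp_rot: [-3.118, -0.569, 0.41]
ft_force: [0.5, -0.8, 0.6]
grip_width: 0.007
```

```bash
python3 - <<'E'
from h import *
o=st();p0=o['tcp_pos'];print(frame(p0))
for p in range(28,5,-2): print(p,(dl(cp(133,p,98),o)*1000).round(1))
E
```

```text
t 26.48 q [0.046 0.204 2.131 0.676 0.348 0.613] tcp [546.4 214.2  98. ] z [ 0.485  0.236 -0.842] x [0.773 0.336 0.539] F [ 0.5 -0.8  0.6] g 0.01
r 131.3 phi 29.6
28 [-2.9 -2.4 -1.7]
26 [-4.8 -6.4 -2.9]
24 [ -6.7 -10.6  -4. ]
22 [ -8.4 -14.8  -5. ]
20 [ -9.9 -19.   -5.9]
18 [-11.4 -23.4  -6.7]
16 [-12.7 -27.8  -7.5]
14 [-13.9 -32.2  -8.1]
12 [-15.  -36.7  -8.7]
10 [-15.9 -41.2  -9.2]
8 [-16.7 -45.7  -9.6]
6 [-17.4 -50.3  -9.9]
```

>>> arm_command(deltas="0 -0.003 -0.0025 -0.0015 0; 0 -0.005 -0.0065 -0.003 0; 0 -0.0065 -0.0105 -0.004 0; 0 -0.0085 -0.015 -0.005 0; 0 -0.01 -0.019 -0.006 0; 0 -0.0115 -0.0235 -0.0065 0; 0 -0.0125 -0.028 -0.0075 0; 0 -0.014 -0.032 -0.008 0; 0 -0.015 -0.0365 -0.0085 0; 0 -0.016 -0.041 -0.009 0")

```text
time: 27.32
tcp_pos: [511.8, 242.9, 97.7]
tcp_rot: [-3.118, -0.568, 0.408]
ft_force: [2.3, -1.9, 0.1]
grip_width: 0.002
```

>>> arm_command(deltas="0 0.001 -0.005 -0.0005 0; 0 0 -0.0095 -0.001 0; 0 0 -0.014 -0.001 0; 0 -0.0005 -0.0185 -0.001 0; 0 -0.0005 -0.023 -0.0015 0; 0 -0.001 -0.028 -0.0015 0; 0 -0.001 -0.0325 -0.001 0; 0 -0.0005 -0.037 -0.001 0; 0 -0.0005 -0.0415 -0.0005 0; 0 0 -0.0465 -0.0005 0")

```text
time: 28.15
tcp_pos: [492.1, 285.4, 98.7]
tcp_rot: [-3.118, -0.567, 0.408]
ft_force: [0.2, -1.4, 0.1]
grip_width: 0.007
```

```bash
python3 - <<'E'
from h import *
o=st();p0=o['tcp_pos'];print(frame(p0))
for p in range(-10,-33,-2): print(p,(dl(cp(133,p,98),o)*1000).round(1))
for n in("side",):
    im=read_camera(n); cv2.imwrite(f"pics/{n}10.png",im[:,:,::-1])
    b={"side":(170,70,180,140),"top":(80,90,180,140)}[n]
    a=im[b[1]:b[1]+b[3],b[0]:b[0]+b[2],::-1]; cv2.imwrite(f"pics/{n}10c.png",cv2.resize(a,None,fx=4.2,fy=4.2,interpolation=cv2.INTER_CUBIC))
E
```

```text
t 28.15 q [0.262 0.173 2.169 0.407 0.26  1.052] tcp [492.1 285.4  98.7] z [ 0.484  0.235 -0.843] x [0.774 0.335 0.537] F [ 0.2 -1.4  0.1] g 0.01
r 133.3 phi -9.9
-10 [-0.1 -0.2  0.8]
-12 [ 0.5 -4.8  1.2]
-14 [ 1.2 -9.3  1.8]
-16 [  2.  -13.9   2.4]
-18 [  2.9 -18.3   3.1]
-20 [  4.  -22.8   3.9]
-22 [  5.2 -27.2   4.8]
-24 [  6.6 -31.5   5.7]
-26 [  8.  -35.8   6.8]
-28 [  9.6 -40.    7.9]
-30 [ 11.4 -44.2   9.1]
-32 [ 13.2 -48.2  10.4]
```

View pics/side10c.png

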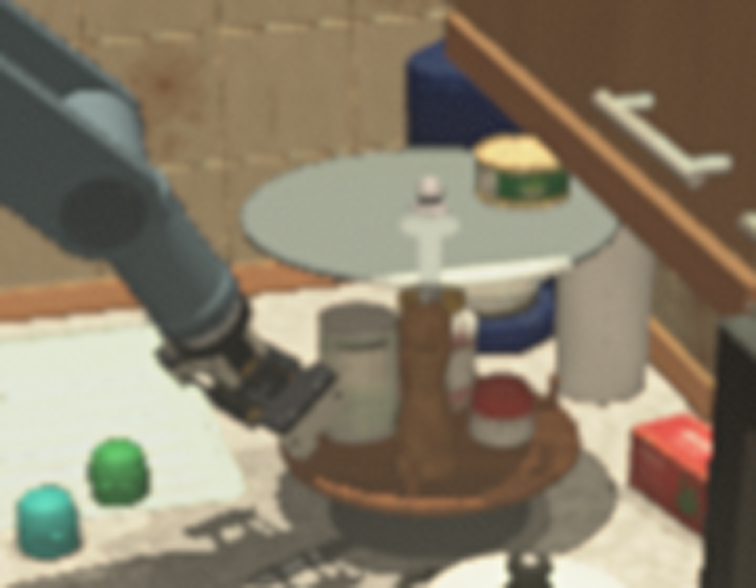

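```bash
python3 - <<'E'
import cv2
a=cv2.imread("pics/side10.png")[130:200,235:315]; cv2.imwrite("pics/s10d.png",cv2.resize(a,None,fx=9,fy=8.5,interpolation=cv2.INTER_CUBIC))
E
```

```text
(no output)
```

View pics/s10d.png

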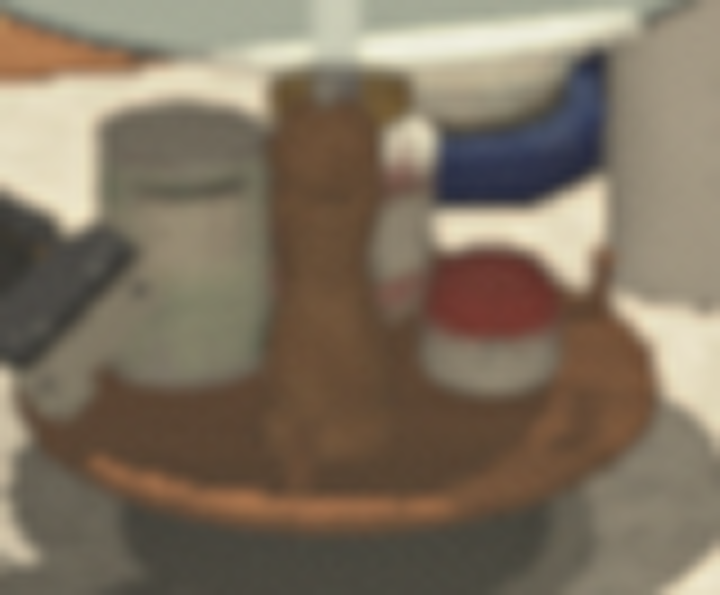

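```bash
python3 - <<'E'
from h import *
print(proj("side",(*C,275)),proj("side",(*C,100)))
for phi in range(20,50,4): print(phi,[np.round(proj("side",cp(r,phi,82)),1).tolist() for r in(66,72,78)])
print("peg",[ (phi,np.round(proj("side",cp(128,phi,116)),1).tolist()) for phi in (35,40,45)], 235+297/9,130+425/8.5)
E
```

```text
(np.float64(272.53056176172447), np.float64(124.7573208697394)) (np.float64(272.44824469060813), np.float64(167.6818439777246))
20 [[264.3, 178.8], [263.6, 179.4], [262.8, 180.1]]
24 [[265.4, 179.0], [264.8, 179.7], [264.1, 180.4]]
28 [[266.6, 179.2], [266.0, 179.9], [265.5, 180.6]]
32 [[267.7, 179.4], [267.3, 180.1], [266.9, 180.8]]
36 [[268.9, 179.5], [268.6, 180.3], [268.3, 181.0]]
40 [[270.1, 179.6], [269.9, 180.4], [269.7, 181.1]]
44 [[271.4, 179.7], [271.3, 180.4], [271.2, 181.2]]
48 [[272.6, 179.7], [272.6, 180.4], [272.6, 181.2]]
peg [(35, [264.8, 178.8]), (40, [267.8, 179.0]), (45, [270.9, 179.2])] 268.0 180.0
```

```bash
python3 - <<'E'
from h import *
f=lambda x,y,z:frame(onz("side",235+x/9,130+y/8.5,z))
print("tin",f(187,130,192)); print("egg top",f(495,290,138)); print("mill base",f(327,437,82)); print("mill top",f(326,60,252),f(326,110,235))
print("peg right",f(605,255,116)); print("jam lid",f(345,95,192))
a=lambda x,y,z:frame(onz("side",215+x/4.6,90+y/4.6,z))
print("init: tin",a(293,290,192),"jam",a(192,283,192),"mill",a(348,365,82),a(341,185,252),"peg",a(140,315,116),a(399,322,116))
E
```

```text
tin r 62.9 phi -45.0
egg top r 81.0 phi 101.1
mill base r 80.0 phi 44.5
mill top r 62.8 phi 43.2 r 76.5 phi 44.0
peg right r 121.4 phi 154.7
jam lid r 42.9 phi -136.8
init: tin r 71.9 phi 65.7 jam r 79.6 phi 1.1 mill r 74.6 phi 155.1 r 61.7 phi 141.5 peg r 116.9 phi -67.6 r 119.6 phi 155.0
```

```bash
python3 - <<'E'
from h import *
print(frame(onz("top",154,191.5,138)),onz("top",154,191.5,138))
for ph in (221,230,250,276): print(ph,proj("top",cp(75,ph,138)),proj("side",cp(75,ph,138)))
E
```

```text
r 68.8 phi -88.9 [588.40756939 384.06359869 138.        ]
221 (np.float64(155.00613644215798), np.float64(178.01757292147715)) (np.float64(274.61286972049527), np.float64(150.75296314266524))
230 (np.float64(153.31164110799887), np.float64(180.39133536763887)) (np.float64(271.62758673369046), np.float64(150.7073990172658))
250 (np.float64(151.34459900558255), np.float64(186.07996430222735)) (np.float64(265.1564260505159), np.float64(151.28225212368233))
276 (np.float64(152.8209896854122), np.float64(193.38218433578868)) (np.float64(258.0419928568766), np.float64(153.31970334133635))
```

```bash
python3 - <<'E'
import cv2
a=cv2.imread("pics/side0.png")[130:200,235:315]; cv2.imwrite("pics/s0e.png",cv2.resize(a,None,fx=9,fy=8.5,interpolation=cv2.INTER_CUBIC))
E
```

```text
(no output)
```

View pics/s0e.png

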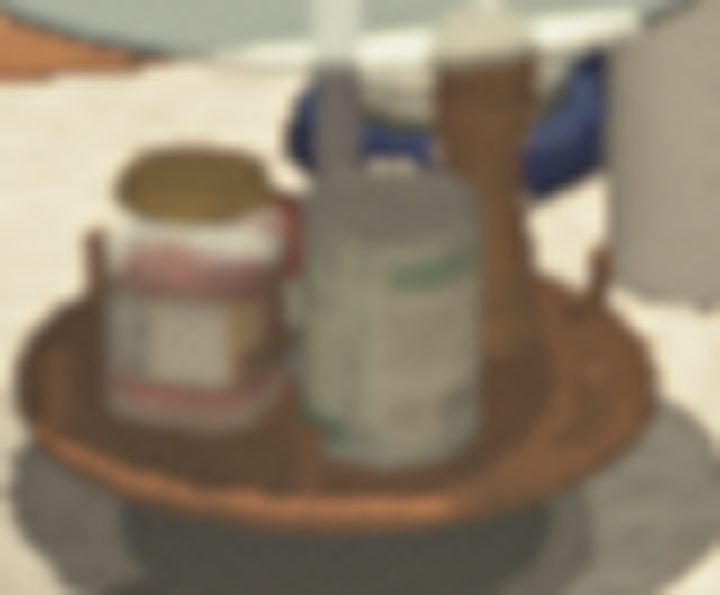

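```bash
python3 - <<'E'
from h import *
for ph in range(90,181,10): print(ph,np.round(proj("side",cp(75,ph,138)),1),np.round(proj("side",cp(75,ph,82)),1),np.round(proj("side",cp(75,ph,252)),1))
E
```

```text
90 [286.1 165. ] [285.9 178.4] [286.6 136.3]
100 [288.4 163.8] [288.2 177.3] [289.  135.3]
110 [290.2 162.6] [290. 176.] [290.8 134.2]
120 [291.5 161.2] [291.2 174.5] [292.1 132.9]
130 [292.1 159.8] [291.8 173. ] [292.7 131.6]
140 [292.1 158.4] [291.8 171.5] [292.8 130.3]
150 [291.6 156.9] [291.3 170.1] [292.2 129. ]
160 [290.4 155.6] [290.1 168.7] [291.  127.8]
170 [288.8 154.3] [288.5 167.4] [289.3 126.7]
180 [286.6 153.2] [286.4 166.2] [287.1 125.7]
```

>>> arm_command(deltas="0 0.0005 -0.0045 0.0005 0; 0 0.001 -0.009 0.001 0; 0 0.002 -0.0135 0.002 0; 0 0.003 -0.018 0.0025 0; 0 0.004 -0.0225 0.0035 0; 0 0.005 -0.027 0.004 0; 0 0.0065 -0.031 0.005 0; 0 0.008 -0.0355 0.006 0; 0 0.0095 -0.0395 0.0075 0; 0 0.0115 -0.0435 0.0085 0")

```text
time: 29.03
tcp_pos: [485.8, 330.4, 97.2]
tcp_rot: [-3.118, -0.563, 0.409]
ft_force: [0.0, -1.6, -1.0]
grip_width: 0.005
```

```bash
python3 - <<'E'
from h import *
o=st();p0=o['tcp_pos'];print(frame(p0))
E
```

```text
t 29.03 q [0.384 0.21  2.121 0.151 0.251 1.403] tcp [485.8 330.4  97.2] z [ 0.48   0.234 -0.845] x [0.776 0.336 0.534] F [ 0.  -1.6 -1. ] g 0.0
r 134.4 phi -29.4
```

>>> arm_command(deltas="0 0.0035 -0.004 0.001 0; 0 0.0055 -0.008 0.0025 0; 0 0.0075 -0.0115 0.004 0; 0 0.0095 -0.0145 0.005 0")

```text
time: 29.37
tcp_pos: [489.1, 347.7, 97.7]
tcp_rot: [-3.118, -0.562, 0.409]
ft_force: [-1.3, -2.0, -2.5]
grip_width: 0.006
```

>>> arm_command(deltas="0 -0.004 0.005 -0.003 0; 0 -0.019 0.003 -0.013 0; 0 -0.05 0.002 -0.032 0; 0 -0.075 0.01 -0.05 0; 0 -0.105 0.02 -0.068 0; 0 -0.13 0.02 -0.085 0; 0 -0.15 0.02 -0.1 0; 0 -0.17 0.03 -0.13 0; 0 -0.17 0.03 -0.13 0")

```text
time: 30.12
tcp_pos: [305.1, 232.3, 119.7]
tcp_rot: [-3.119, -0.573, 0.411]
ft_force: [0.7, -1.0, -0.6]
grip_width: 0.004
```

```bash
python3 - <<'E'
from h import *
o=st();p0=o['tcp_pos'];print(frame(p0))
for n in("side","top"):
    im=read_camera(n); cv2.imwrite(f"pics/{n}11.png",im[:,:,::-1])
    b={"side":(220,110,100,90),"top":(80,90,180,140)}[n];s={"side":7,"top":4.2}[n]
    a=im[b[1]:b[1]+b[3],b[0]:b[0]+b[2],::-1]; cv2.imwrite(f"pics/{n}11c.png",cv2.resize(a,None,fx=s,fy=s if s<5 else 6.5,interpolation=cv2.INTER_CUBIC))
E
```

```text
t 30.12 q [ 0.242 -0.269  2.501  0.326  0.364  1.122] tcp [305.1 232.3 119.7] z [ 0.488  0.237 -0.84 ] x [0.77  0.335 0.542] F [ 0.7 -1.  -0.6] g 0.0
r 327.7 phi -10.2
```

View pics/side11c.png

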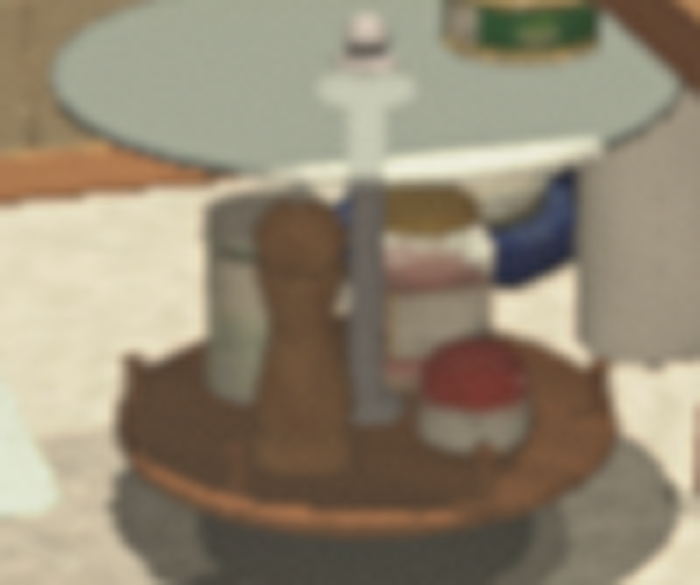

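View pics/top11c.png

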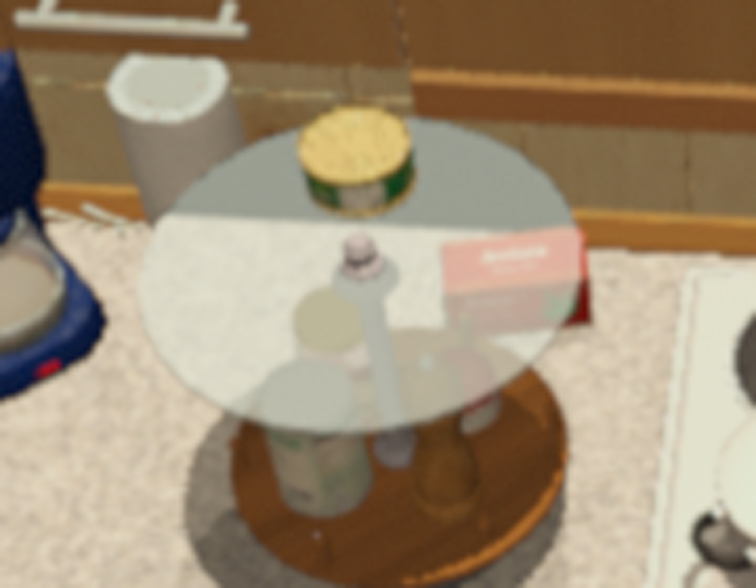

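```bash
python3 - <<'E'
from h import *
a=cv2.imread("pics/top11.png")[150:240,120:230]; cv2.imwrite("pics/t11d.png",cv2.resize(a,None,fx=7,fy=6.6,interpolation=cv2.INTER_CUBIC))
print(frame(onz("side",220+304/7,110+455/6.5,82)),frame(onz("top",186.4,206.2,82)),tri((220+304/7,110+455/6.5),(186.4,206.2)))
for ph in range(-10,40,5): print(ph,[(np.round(proj("side",cp(r,ph,82)),1),np.round(proj("top",cp(r,ph,82)),1)) for r in(68,76)])
E
```

```text
r 76.4 phi 21.3 r 61.4 phi 18.8 (array([574.79970493, 279.30153991,  78.04328103]), np.float64(5.617185285762781))
-10 [(array([257.3, 176.1]), array([178.3, 210.8])), (array([255.5, 176.6]), array([178.5, 212.6]))]
-5 [(array([258.2, 176.7]), array([180. , 210.5])), (array([256.5, 177.3]), array([180.5, 212.2]))]
0 [(array([259.2, 177.3]), array([181.7, 210. ])), (array([257.6, 177.9]), array([182.4, 211.7]))]
5 [(array([260.3, 177.8]), array([183.3, 209.4])), (array([258.8, 178.5]), array([184.2, 211.1]))]
10 [(array([261.5, 178.2]), array([184.9, 208.8])), (array([260.1, 179. ]), array([186. , 210.3]))]
15 [(array([262.7, 178.6]), array([186.4, 208. ])), (array([261.5, 179.5]), array([187.7, 209.4]))]
20 [(array([264.1, 179. ]), array([187.9, 207.1])), (array([263.1, 179.9]), array([189.3, 208.4]))]
25 [(array([265.5, 179.3]), array([189.2, 206.2])), (array([264.7, 180.2]), array([190.8, 207.4]))]
30 [(array([267. , 179.6]), array([190.4, 205.1])), (array([266.3, 180.5]), array([192.2, 206.2]))]
35 [(array([268.5, 179.7]), array([191.6, 204. ])), (array([268. , 180.7]), array([193.4, 205. ]))]
```

View pics/t11d.png

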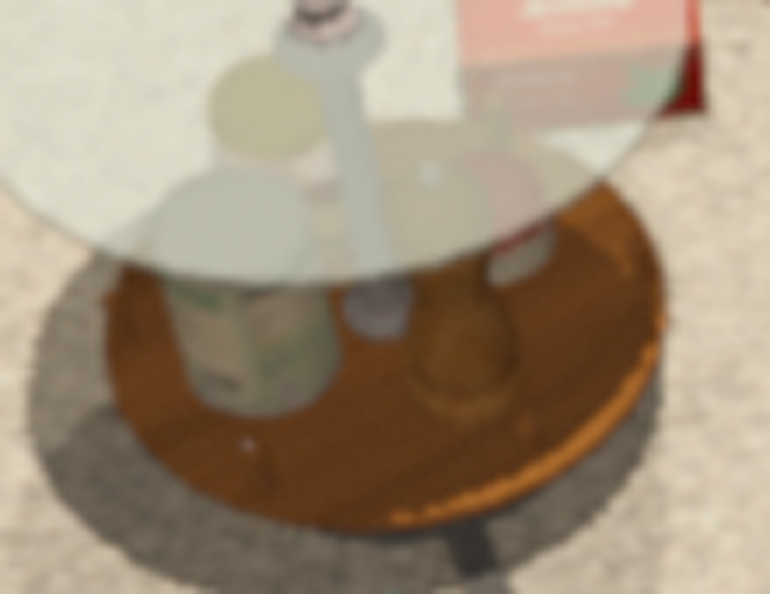

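```bash
python3 - <<'E'
from h import *
print(proj("top",(*C,82)),proj("side",(*C,82)))
e=np.array([proj("top",cp(140,a,82)) for a in range(0,360,5)]);print(e.min(0),e.max(0))
e=np.array([proj("side",cp(140,a,82)) for a in range(0,360,5)]);print(e.min(0),e.max(0))
T=lambda x,y:(120+x/7,150+y/6.6); S=lambda x,y:(220+x/7,110+y/6.5)
for q in((527,415),(248,442),(632,240),(112,290)): print(frame(onz("top",*T(*q),116)))
for q in((235,440),(487,440),(597,365),(133,360)): print('s',frame(onz("side",*S(*q),116)))
E
```

```text
(np.float64(175.85979684642044), np.float64(195.9437211079618)) (np.float64(272.4399258553062), np.float64(171.88536255392316))
[134.76297705 166.56232814] [216.23739621 228.14105825]
[236.14226107 156.81127532] [308.75351108 189.05846786]
r 129.1 phi 15.1
r 129.4 phi -45.5
r 122.2 phi 74.3
r 129.6 phi -103.8
s r 135.0 phi 17.1
s r 131.5 phi 75.6
s r 126.0 phi 128.7
s r 128.0 phi -36.6
```

```bash
python3 - <<'E'
from h import *
o=st()
for r,p in((250,10),(195,28),(190,33),(160,33),(134,33)): print(r,p,(dl(cp(r,p,98),o)*1000).round(1))
E
```

```text
t 30.22 q [ 0.244 -0.256  2.495  0.324  0.355  1.127] tcp [309.9 233.1 119.5] z [ 0.489  0.236 -0.84 ] x [0.771 0.333 0.543] F [ 1.  -0.6 -0.6] g 0.0
250 10 [52.8 97.7 57.5]
195 28 [117.  142.9  98. ]
190 33 [128.2 154.3 105. ]
160 33 [148.6 137.  118.6]
134 33 [166.3 122.  130.4]
```

>>> arm_command(deltas="0 0.016 0.028 0.016 0; 0 0.033 0.056 0.035 0; 0 0.05 0.085 0.055 0; 0 0.065 0.11 0.065 0; 0 0.085 0.13 0.08 0; 0 0.105 0.148 0.092 0; 0 0.123 0.152 0.102 0; 0 0.123 0.152 0.102 0")

```text
time: 30.88
tcp_pos: [523.2, 157.5, 93.5]
tcp_rot: [-3.12, -0.568, 0.405]
ft_force: [0.2, -1.3, -0.8]
grip_width: 0.009
```

```bash
python3 - <<'E'
from h import *
o=st();print(frame(o['tcp_pos']))
for r,p in((160,33),(134,33)): print(r,p,(dl(cp(r,p,98),o)*1000).round(1))
E
```

```text
t 30.88 q [-0.113  0.152  2.218  0.829  0.397  0.332] tcp [523.2 157.5  93.5] z [ 0.486  0.232 -0.843] x [0.775 0.332 0.538] F [ 0.2 -1.3 -0.8] g 0.01
r 191.7 phi 33.4
160 33 [ 23.3 -19.5  10. ]
134 33 [ 41.1 -34.6  21.7]
```

>>> arm_command(deltas="0 0.012 -0.01 0.005 0; 0 0.0235 -0.0195 0.01 0; 0 0.033 -0.027 0.016 0; 0 0.041 -0.0345 0.0215 0; 0 0.041 -0.0345 0.0215 0")

```text
time: 31.3
tcp_pos: [544.6, 211.9, 97.1]
tcp_rot: [-3.117, -0.565, 0.41]
ft_force: [-0.4, -0.2, -0.7]
grip_width: 0.007
```

```bash
python3 - <<'E'
from h import *
o=st();print(frame(o['tcp_pos']))
for p in range(30,3,-2): print(p,(dl(cp(133,p,98),o)*1000).round(1))
im=read_camera("side")[110:200,220:320,::-1]; cv2.imwrite("pics/side12c.png",cv2.resize(im,None,fx=7,fy=6.5,interpolation=cv2.INTER_CUBIC))
E
```

```text
t 31.3 q [0.039 0.202 2.134 0.676 0.354 0.607] tcp [544.6 211.9  97.1] z [ 0.481  0.236 -0.844] x [0.775 0.337 0.535] F [-0.4 -0.2 -0.7] g 0.01
r 134.3 phi 29.6
30 [1.9 0.2 0.1]
28 [-0.2 -3.8 -1.1]
26 [-2.2 -7.9 -2.2]
24 [ -4.  -12.   -3.3]
22 [ -5.7 -16.2  -4.3]
20 [ -7.3 -20.5  -5.1]
18 [ -8.7 -24.8  -6. ]
16 [-10.1 -29.2  -6.7]
14 [-11.3 -33.6  -7.4]
12 [-12.3 -38.1  -7.9]
10 [-13.3 -42.6  -8.4]
8 [-14.1 -47.2  -8.8]
6 [-14.7 -51.8  -9.1]
4 [-15.3 -56.4  -9.3]
```

View pics/side12c.png

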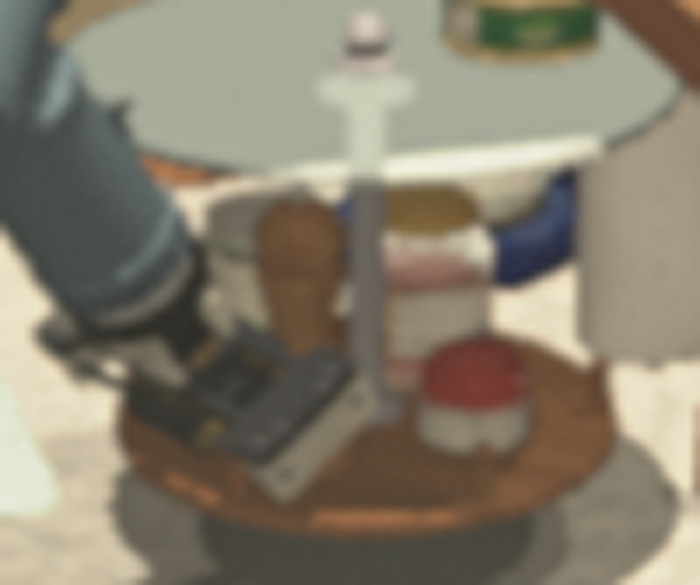

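>>> arm_command(deltas="0 0 -0.004 -0.001 0; 0 -0.002 -0.008 -0.002 0; 0 -0.004 -0.012 -0.0035 0; 0 -0.0055 -0.016 -0.0045 0; 0 -0.007 -0.0205 -0.005 0; 0 -0.0085 -0.025 -0.006 0; 0 -0.01 -0.029 -0.0065 0; 0 -0.0115 -0.0335 -0.0075 0; 0 -0.0125 -0.038 -0.008 0; 0 -0.013 -0.0415 -0.0085 0")

```text
time: 32.18
tcp_pos: [512.6, 241.9, 100.3]
tcp_rot: [-3.118, -0.568, 0.408]
ft_force: [0.8, -1.0, -0.1]
grip_width: 0.006
```

>>> arm_command(deltas="0 -0.0005 -0.003 0 0; 0 -0.001 -0.006 -0.0005 0; 0 -0.001 -0.007 -0.0005 0; 0 -0.001 -0.007 -0.0005 0")

```text
time: 32.52
tcp_pos: [508.5, 247.8, 100.0]
tcp_rot: [-3.118, -0.567, 0.409]
ft_force: [0.6, -0.3, 1.3]
grip_width: 0.006
```

```bash
python3 - <<'E'
from h import *
o=st();print(frame(o['tcp_pos']))
im=read_camera("side")[:,:,::-1];cv2.imwrite("pics/side13.png",im); cv2.imwrite("pics/side13c.png",cv2.resize(im[110:200,220:320],None,fx=7,fy=6.5,interpolation=cv2.INTER_CUBIC))
for r,p in((135,8),(160,8),(200,8),(300,5)): print(r,p,(dl(cp(r,p,98),o)*1000).round(1))
E
```

```text
t 32.52 q [0.148 0.164 2.176 0.575 0.302 0.795] tcp [508.5 247.8 100. ] z [ 0.483  0.235 -0.843] x [0.774 0.335 0.537] F [ 0.6 -0.3  1.3] g 0.01
r 134.5 phi 7.7
135 8 [-1.3  0.9  1.4]
160 8 [-22.1   5.3 -11.8]
200 8 [-55.2  12.3 -33.1]
300 5 [-140.2   14.4  -87.3]
```

View pics/side13c.png

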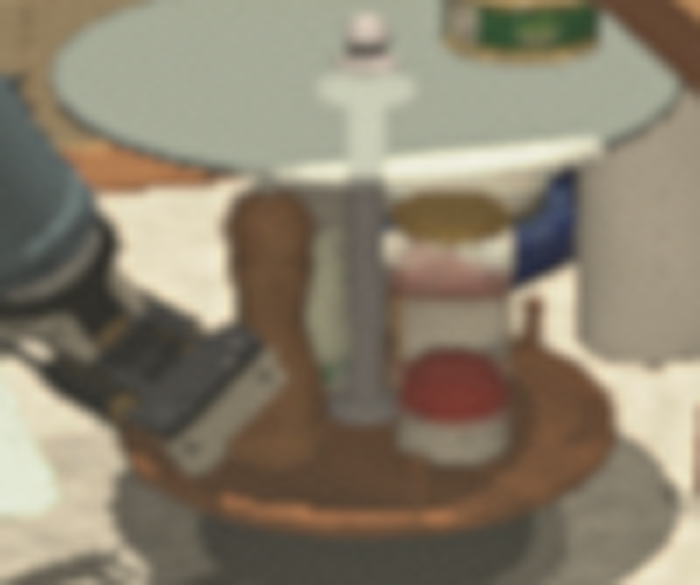

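>>> arm_command(deltas="0 -0.001 0.003 0 0; 0 -0.012 0.004 -0.008 0; 0 -0.04 0.008 -0.024 0; 0 -0.07 0.01 -0.042 0; 0 -0.1 0.012 -0.062 0; 0 -0.135 0.014 -0.085 0; 0 -0.16 0.014 -0.12 0; 0 -0.18 0.014 -0.16 0; 0 -0.18 0.014 -0.2 0; 0 -0.18 0.014 -0.2 0")

```text
time: 33.4
tcp_pos: [298.5, 132.4, 155.5]
tcp_rot: [-3.114, -0.579, 0.412]
ft_force: [0.3, -2.0, 0.0]
grip_width: 0.005
```

```bash
python3 - <<'E'
from h import *
o=st();print(frame(o['tcp_pos']))
for n in("side","top"):
    im=read_camera(n)[:,:,::-1]; cv2.imwrite(f"pics/{n}14.png",im)
    b={"side":(215,120,100,95),"top":(125,170,110,95)}[n]
    cv2.imwrite(f"pics/{n}14c.png",cv2.resize(im[b[1]:b[1]+b[3],b[0]:b[0]+b[2]],None,fx=7,fy=6.2,interpolation=cv2.INTER_CUBIC))
E
```

```text
t 33.4 q [-0.725 -0.667  2.527  0.599  1.122  0.203] tcp [298.5 132.4 155.5] z [ 0.49   0.244 -0.837] x [0.767 0.335 0.547] F [ 0.3 -2.   0. ] g 0.01
r 373.8 phi 4.4
```

View pics/side14c.png

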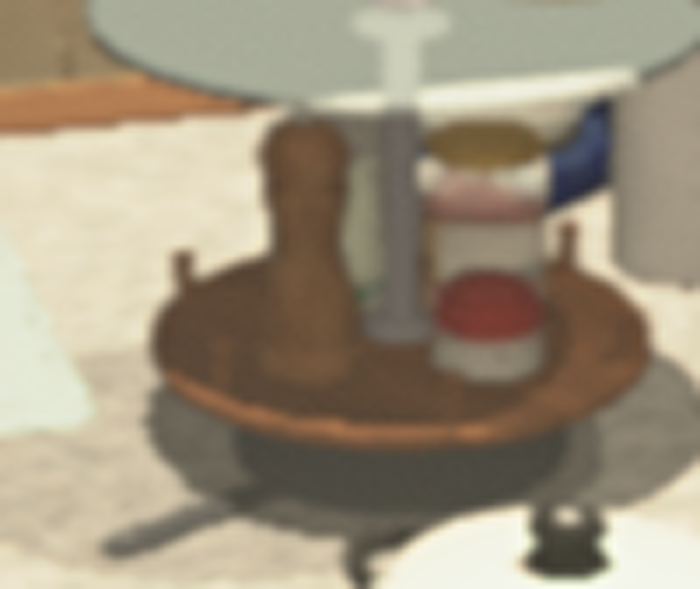

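View pics/top14c.png

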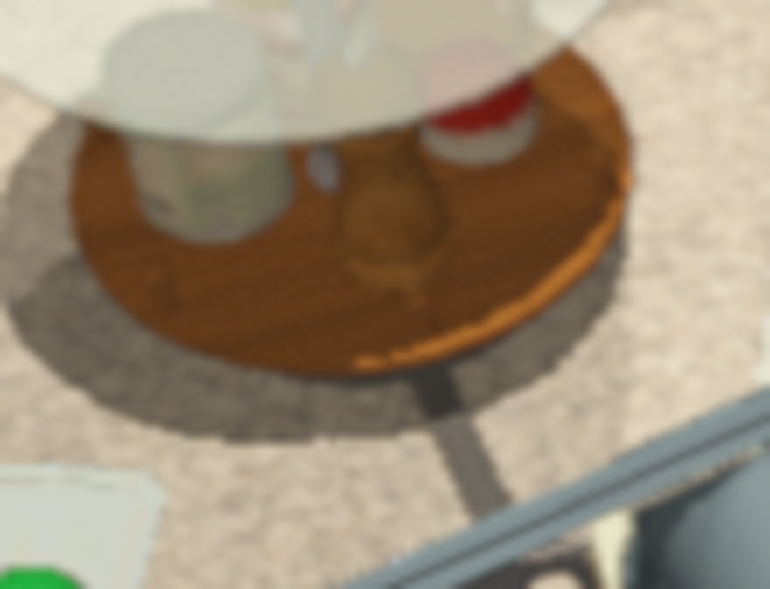

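```bash
cat > fit.py <<'E'
from h import *
S=lambda x,y:(215+x/7-.0,120+y/6.2); T=lambda x,y:(125+x/7,170+y/6.2)
def run(mS,mT,verbose=1,pegs=()):
    # mS,mT: mill base centre px (u,v)
    def ext(n,c,r,z):
        e=np.array([proj(n,(c[0]+r*np.cos(a),c[1]+r*np.sin(a),z)) for a in np.linspace(0,2*np.pi,181)]); return e[:,0].min(),e[:,0].max(),e[:,1].max()
    def line(n,c,y,q,off,z):
        F=y+np.pi; f=np.array([np.cos(F),np.sin(F)])
        a=np.array(proj(n,(*(c+120*f),z)))+off;b=np.array(proj(n,(*(c+211*f),z)))+off
        d=(b-a)/np.linalg.norm(b-a); v=np.array(q)-a; return v[0]*d[1]-v[1]*d[0]
    def res(p):
        c=p[:2];y=p[2];oS=p[3:5];oT=p[5:7];r,ph=p[7:9]
        F=y+np.pi;out=[]
        te=np.array([c[0]+211*np.cos(F),c[1]+211*np.sin(F),6])
        l,R,b=ext("side",c,140,80); out+=[l+oS[0]-S(152,0)[0],R+oS[0]-S(650,0)[0]]
        l,R,_=ext("side",c,165,294); out+=[l+oS[0]-S(87,0)[0]]
        l,R,b=ext("top",c,140,80); out+=[l+oT[0]-T(72,0)[0],R+oT[0]-T(632,0)[0]]
        l,R,_=ext("top",c,165,294); out+=[l+oT[0]-(100+54/4),R+oT[0]-(100+471/4)]
        out+=list(np.array(proj("side",te))+oS-S(112,548))+list(np.array(proj("top",te))+oT-(100+384/4,110+575/4))
        for q in(S(180,526),): out.append(line("side",c,y,q,oS,5))
        for q in(T(435,395),T(480,490),(100+350/4,110+490/4)): out.append(line("top",c,y,q,oT,7))
        # column
        out.append(proj("side",(*c,240))[0]+oS[0]-S(400,0)[0])
        m=np.array([c[0]+r*np.cos(F+ph),c[1]+r*np.sin(F+ph),82])
        out+=list(np.array(proj("side",m))+oS-mS)+list(np.array(proj("top",m))+oT-mT)
        out+=list(p[3:7]/1.0*0.7)
        return np.array(out)
    s=least_squares(res,[620,323,.459,0,0,0,0,72,0],x_scale=[10,10,.1,1,1,1,1,10,.1],loss='soft_l1')
    x=s.x;cov=np.linalg.inv(s.jac.T@s.jac)
    print('C',x[:2].round(1),'yaw',np.degrees(x[2]).round(2),'off',x[3:7].round(2),'r',x[7].round(1),'phi',np.degrees(x[8]).round(2),'sd',np.degrees(np.sqrt(cov[8,8]))*.6)
    print(res(x).round(1)); return x
E
python3 - <<'E'
from fit import *
# side: mill base x 262..355 ->308, bottom 382 ; half-depth ~ 29mm
c=np.array([555.,290]);
for n in("side","top"):
    e=np.array([proj(n,(555+29*np.cos(a),290+29*np.sin(a),82)) for a in np.linspace(0,6.28,90)]);print(n,(e.max(0)-e.min(0))/2)
run(S(308,382-4*6.2+0),T(392,290-6*6.2))
E
```

```text
side [7.68757741 3.48795737]
top [8.59627756 6.65174397]
C [621.6 325.3] yaw 26.36 off [-0.07  0.99 -0.25  0.22] r 70.5 phi -0.5 sd 1.5811312174185432
[-0.4  1.   0.1 -1.2  0.1 -0.7  0.6 -0.5 -0.2  0.2  0.6  0.8 -0.6 -0.5
  0.2  0.5 -0.2  0.5 -0.1 -0.4 -0.   0.7 -0.2  0.2]
```

```bash
python3 - <<'E'
import ov
from ov import *
C=np.array([621.6,325.3])
ov.BOX={"side":(215,120,100,95,7),"top":(125,170,110,95,7)}
o=[(70.5,0,56,170),(70.5,0,56,0)]
ov.ov("side","pics/side14.png","pics/so14.png",0,C=C,Y=26.36,objs=o)
ov.ov("top","pics/top14.png","pics/to14.png",0,C=C,Y=26.36,objs=o)
E
```

```text
Traceback (most recent call last):
AttributeError: 'function' object has no attribute 'ov'
```

```bash
python3 - <<'E'
import ov as M
import numpy as np
C=np.array([621.6,325.3])
M.BOX.update({"side":(215,120,100,95,7),"top":(125,170,110,95,7)})
o=[(70.5,0,56,170),(70.5,0,56,0)]
M.ov("side","pics/side14.png","pics/so14.png",-1,C=C,Y=26.36,objs=o)
M.ov("top","pics/top14.png","pics/to14.png",-1,C=C,Y=26.36,objs=o)
E
```

```text
(no output)
```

View pics/so14.png

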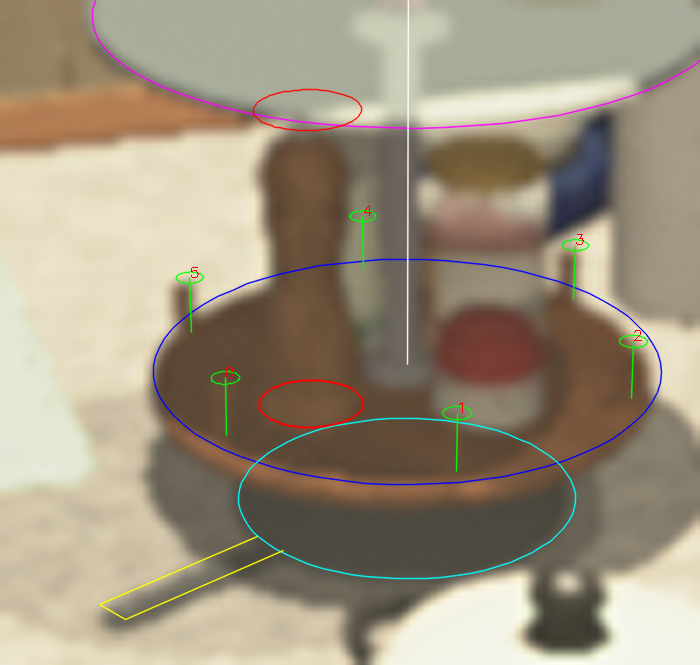

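View pics/to14.png

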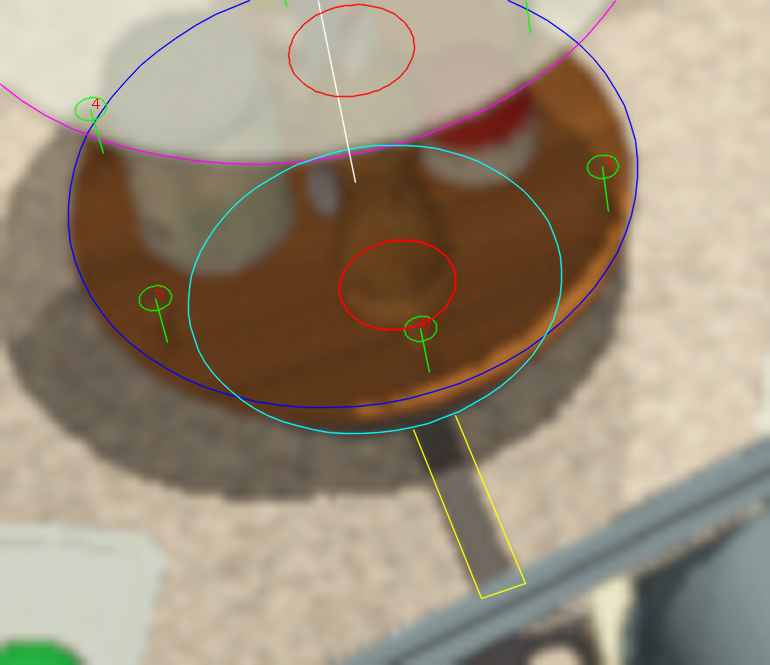

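View pics/side14.png

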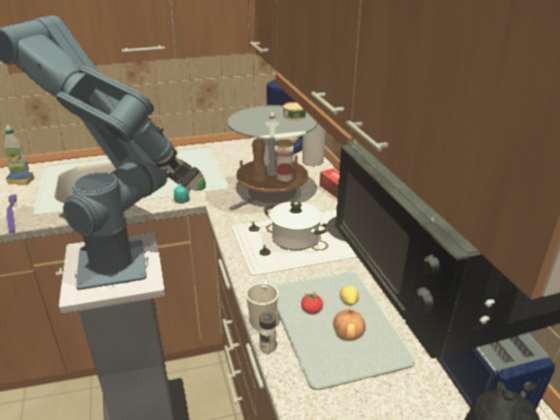

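>>> arm_command(deltas="0 0 0 0 0; 0 0 0 0 0; 0 0 0 0 0")

```text
time: 33.75
tcp_pos: [299.3, 133.2, 154.4]
tcp_rot: [-3.108, -0.577, 0.411]
ft_force: [-0.3, -0.1, -0.3]
grip_width: 0.002
```

```bash
python3 - <<'E'
from h import *
o=st(); print(o['joint_velocities'].round(3)); print(close_job())
E
```

```text
t 33.75 q [-0.712 -0.653  2.527  0.601  1.108  0.207] tcp [299.3 133.2 154.4] z [ 0.487  0.248 -0.838] x [0.768 0.335 0.546] F [-0.3 -0.1 -0.3] g 0.0
[ 0.022  0.008 -0.    -0.001  0.018 -0.005]
the job is handed in; nothing more can be done
None
```

The pepper mill now stands at the front over the steel tongue, and the job is handed in at 33.75 s of the 72 s allowed. My last fit of both camera views puts the mill about 0.5° off the tongue line, give or take 1.5°.

- **Tilting the hand:** the moves only turn about the tool's own axis, so I leaned the hand to about 32° by working against the arm's joint and reach limits high up, facing the carousel.
- **Turning the plate:** I reached in under the glass shelf with the fingers shut and pushed four pegs in turn, all clockwise from above. The wrist force read about 2 to 4 N each time I checked during the pushes.
- **Last checks:** in the last pictures the mill, tin, jam jar and egg timer all stand upright on the plate. The things on the worktop look undisturbed. The hand is well clear, with the force near zero.
- **Disagreements:**
  - The two cameras' single-view readings differed by a few degrees (tongue direction 28° against 25.5°), so I used the joint fit.
  - My first estimates of where the mill and egg timer started did not match how far the plate turned. The mill looked hidden behind the tin in that view. I can't explain the egg timer's mismatch, so I can't rule out that it shifted a little on the plate.

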